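# Put the mill's clean grinding set away with the tongs

### The job

Put the clean grinding set away: first lift the lid off the jar and lay it on the cork mat, then take the tongs and, never touching cylinders or ball with the gripper itself, lift every steel cylinder into the jar and nudge the big ball (too wide for the tongs) across the tray until it drops into the round pocket. Finish with the tongs standing back in their holder, the lid seated flat on the jar, and the other loose things on the bench left where they are.

Things in the scene. Friction and masses are not known exactly. Their poses are not given: they have to be found in the camera images.
- tray: White plastic tray fixed to the bench, 220 x 340 mm (its x, y). Origin: centre of its underside. Its flat floor is 12 mm above the bench; a rim 5 mm thick stands round the edge, 10 mm above the floor.
- tray_pocket (a point): Centre of the mouth of the round pocket in the tray's floor: 40 mm across, 7 mm deep, flat bottom lined with black rubber; the point is level with the floor, at x = 0, y = -105 mm in the tray's frame.
- ball_center (a point): Centre of the steel ball, 34 mm in diameter, 160 g, loose on the tray. It rolls. On the tray's floor its centre is 29 mm above the bench, in the pocket 22 mm.
- jar: Low round steel jar fixed to the bench, 112 mm outside, 42 mm high, wall 4 mm, inner floor 4 mm above the bench. Origin: centre of its underside. The lid is on it at the start.
- lid: Loose steel lid, 160 g: disc of 118 mm diameter and 6 mm thickness, under it a locating boss 88 mm in diameter and 4 mm high, on it a black upright knob 24 mm in diameter and 34 mm high. Origin: centre of the boss's underside, z up; the knob runs from 10 to 44 mm above the origin. Seated on the jar, the origin is 38 mm above the jar's origin.
- mat: Round cork mat fixed to the bench, 130 mm across, 4 mm thick; the lid is laid here. Origin: centre of its underside.
- stand: Grey tongs holder fixed to the bench: upright sleeve with a rectangular well 22 mm (its x) by 48 mm (its y), well floor 6 mm and rim 66 mm above the bench, on a foot plate of 90 x 100 mm, 4 mm thick. Origin: centre of its underside.
- tongs: Parallel-jaw tongs, 120 g, 130 mm tall, standing jaws down in the holder, frames parallel. Two upright legs (14 mm wide along x, 5 mm thick) face each other along the tongs' y, joined by guide pins 78 and 126 mm above the jaw ends. Origin: at the jaw ends, midway between the open legs, fixed to the leg at -y; z up. Held by the pads from above, the jaws act straight below the gripper.
- tongs_grip (a point): Point 105 mm above the tongs' origin, level with the middle of the two black grip pads (26 mm wide along x, 85 to 125 mm above the jaw ends, facing outward along y, one on each leg).
- tongs_jaw (a joint): How far the tongs are squeezed, m: 0 open (56 mm across the pads outside, 30 mm between the jaws) to 0.026 (30 mm across the pads, 4 mm between the jaws). The legs stay parallel: jaw gap = width over the pads less 26 mm. A spring opens them: 4.5 N when open, 8.4 N when closed.
- cyl0_center (a point): Centre of one of the three to six steel cylinders (which of the six are present varies), 16 mm in diameter, 14 mm high, 22 g, standing on end on the tray at the start, in the half away from the pocket. Lying on its side it can roll.
- cyl1_center (a point): Centre of one of the three to six steel cylinders (which of the six are present varies), 16 mm in diameter, 14 mm high, 22 g, standing on end on the tray at the start, in the half away from the pocket. Lying on its side it can roll.
- cyl2_center (a point): Centre of one of the three to six steel cylinders (which of the six are present varies), 16 mm in diameter, 14 mm high, 22 g, standing on end on the tray at the start, in the half away from the pocket. Lying on its side it can roll.
- cyl3_center (a point): Centre of one of the three to six steel cylinders (which of the six are present varies), 16 mm in diameter, 14 mm high, 22 g, standing on end on the tray at the start, in the half away from the pocket. Lying on its side it can roll.
- cyl4_center (a point): Centre of one of the three to six steel cylinders (which of the six are present varies), 16 mm in diameter, 14 mm high, 22 g, standing on end on the tray at the start, in the half away from the pocket. Lying on its side it can roll.
- cyl5_center (a point): Centre of one of the three to six steel cylinders (which of the six are present varies), 16 mm in diameter, 14 mm high, 22 g, standing on end on the tray at the start, in the half away from the pocket. Lying on its side it can roll.
- beads: Loose bystander: closed round jar with a green label and white cap, 66 mm across, 70 mm high. Origin: centre of its underside.
- vial: Loose bystander: small amber vial with black cap, 24 mm across, 36 mm high, between the robot and the tray. Origin: centre of its underside.
- vialb: Loose bystander: a second amber vial like the first. Origin: centre of its underside.
- dish: Loose bystander: closed petri dish, 60 mm across, 16 mm high, beyond the tray. Origin: centre of its underside.
- spatula: Loose bystander: thin steel lab spatula with a blue grip, 170 mm long, lying beyond the tray. Origin: centre of its underside.
There are look-alikes about, which are no part of the job. Leave any purple look-alike of the stand alone. What is shaped like the lid but pink is not meant.

How it is judged:
On the way, in this order (a step that is already met when the one before it is completed fails the run):
1. the lid lies on the cork mat (horizontal distance between lid and mat below 0.03 m and height (world z) of lid below 0.008 m and linear speed of lid below 0.02 m/s and contact force between the fingers and lid below 0.1 N), for 0.2 s.
2. every cylinder is in the jar and the ball is in the pocket (horizontal distance between each of cyl0_center, cyl1_center, cyl2_center, cyl3_center, cyl4_center, cyl5_center and jar below 0.05 m and z of each of cyl0_center, cyl1_center, cyl2_center, cyl3_center, cyl4_center, cyl5_center in the frame of jar below 0.036 m and horizontal distance between ball_center and tray_pocket below 0.01 m and z of ball_center in the frame of tray below 0.0255 m), for 0.2 s.
At the end, for the whole second after the job is handed in: All cylinders inside the jar (within 50 mm of its axis, below its rim); ball in the pocket (within 10 mm of its axis, at least 3.5 mm down); tongs on the well floor (6 mm) of their holder, within 0.2 rad of upright; lid seated on the jar, within 10 mm and 0.06 rad; all at rest (all of step 2 and horizontal distance between tongs and stand below 0.02 m and z of tongs in the frame of stand below 0.012 m and angle between tongs's own z axis and vertical below 0.2 rad and horizontal distance between lid and jar below 0.01 m and z of lid in the frame of jar between 0.034 and 0.0405 m and angle between lid's own z axis and vertical below 0.06 rad and linear speed of each of cyl0, cyl1, cyl2, cyl3, cyl4, cyl5, ball, tongs, lid below 0.02 m/s); the robot touches nothing.
It fails at once if the gripper or arm touches a cylinder or the ball (contact force between any of the fingers, the arm and cyl0 above 0.5 N or contact force between any of the fingers, the arm and cyl1 above 0.5 N or contact force between any of the fingers, the arm and cyl2 above 0.5 N or contact force between any of the fingers, the arm and cyl3 above 0.5 N or contact force between any of the fingers, the arm and cyl4 above 0.5 N or contact force between any of the fingers, the arm and cyl5 above 0.5 N or contact force between any of the fingers, the arm and ball above 0.5 N).
It fails at once if a loose bystander is moved more than 30 mm (distance of any of beads, vial, vialb, dish, spatula from where it was at the start of the episode above 0.03 m).
Of cyl0, cyl1, cyl2, cyl3, cyl4, cyl5 only 3 to 6 are there at a start; the rules pass over those that are not, and their reading is None.
At some moment in a run one of ball, cyl0, cyl1, cyl2, cyl3, cyl4, cyl5 may be knocked a few centimetres aside while the robot is not near it.
It also fails if it takes over 210 s, if anything falls off the work surface, if the arm or the gripper's body presses on something with over 40 N, if the wrist force passes 120 N, or if a joint passes its speed limit or range.

### The arm

A 6-joint arm with a two-finger parallel gripper is mounted at the origin on the work surface. World frame = base frame: x ahead of the robot, y to its left, z up, the work surface at z = 0. Lengths are in m, angles in rad, forces in N, time in s.
With the tool pointing down it reaches from about 0.375 to 0.9 m from the base axis. Payload 3.1 kg.
Tool frame: the origin (TCP) lies at the very end of the fingers, on their centre line; the grasp point (between the pads) lies 19 mm behind it; z points along the fingers, y is the direction in which the jaws open and shut (so a half turn about z gives the same grasp; the last joint's range is limited). The gripper opens to 85 mm and grips with 20 to 120 N. Pads are 22 mm wide; open, the fingers measure 114 mm over their backs; the gripper's body (76 mm by 85 mm) begins 54 mm behind the grasp point. The pads swing forward as they close: fully open they stand 13 mm farther back than shut.
Start: joints at [1.097, 0.527, 1.433, -0, 1.181, -0.178], TCP at [0.182, 0.598, 0.231] pointing down, gripper open.
Joint ranges: [-3.08, 3.08], [-0.75, 2.2], [0.22, 2.44], [-1.43, 4.57], [0, 2.65], [-2.85, 2.85]. Speed limits (rad/s): [2.79, 2.79, 3.14, 3.14, 3.14, 3.14].

### API

Orientations are given as a unit quaternion [x, y, z, w].
In Python, from station import manip gives the robot as it stands.
- The arm moves only by the tool send_rows, never from a script. Its argument "motion" is a list of rows, each an object with "gripper": the finger opening in mm, from 0 to 85.4; "travel": the shift along the tool's x, y, z in mm, a list of three; "rotation": the turn, a rotation vector about the tool's x, y, z in degrees, a list of three. In form: [{"gripper": gripper, "travel": [x, y, z], "rotation": [ax, ay, az]}, ...]. A call has 1 to 12 rows; each row shifts and turns the commanded pose from where the row before left it, along the tool's axes as they then stand; what a row does not reach is not made up. A row lasts 1/12 s, in which the tool goes at most 41.7 mm and 7.16 degrees, less where a joint would pass 70% of its speed; a pose out of reach is approached as far as the arm can. A call is refused whole if a number of a shift passes 41.7 or a number of a turn 7.16, either way. A call with a gripper value outside its range is refused whole. The fingers move at their own pace and stop on an object; "newtons" is the grip in N (left out, the last holds). Time passes only in rows, so rows that do not move let the fingers close. It gives the time, the measured TCP pose, the force and the opening at its end, in the units of the state.
- manip.sense(): the state, without advancing time (a new reading comes with each control period).
- manip.snapshot(name): name is "scene" or "top" or "wrist"; returns the picture (384x512x3 uint8, red, green, blue); there is no depth.
- manip.calibration(name): a dict with "fx", "fy", "cx", "cy" (pixels), "k1" (the pictures are not rectified: a ray, as slopes to the right and down, at radius r is drawn at 1 + k1 r^2 times it, then the intrinsics apply), "cam_to_world" (4x4, takes a point from camera to world coordinates). Camera axes: x right, y down, z forward; pixel columns grow to the right and rows downward; lengths in m; the calibration is good to about 2 mm. A picture is of the moment at which its call begins: read the wrist's pose just before it. calibration takes no time and is no camera call; for the wrist camera it gives the pose at the moment of the call.
- manip.sign_off(): hands the job in, once; it reports no verdict.
The state is a dict: "t": time; "q": joint angles; "qd": joint speeds; "tau": joint torques, N m; "tcp_pos": TCP position; "tool_rot": TCP orientation; "force": force on the tool from outside, world axes, zero at the start; "ft_torque": the same for the moment, N m; "finger_gap": opening from 0.0 (shut) to 1.0 (fully open).
Only numpy, scipy, OpenCV 4.12 (cv2) and the standard library are available. Lean on these libraries where they do the work, as an engineer would, in place of code of your own. Each camera call takes 0.05 s, during which the arm holds its last target. There are 200 camera calls.

## Working session

There is one attempt and no reset: what is moved stays moved. The work goes in short steps, Python scripts to look and compute and a tool call to move; the robot and the scene stay as the last step left them, time stands still between calls to the robot, and variables do not carry over. Pictures are saved under pics/ and viewed, about 12 in all and at most 16, crops included, and the job is handed in when it is done.

Besides the shell and the picture viewer there is one more tool, called after "Emit:" as name([rows], argument=value, ...), one row to a line, values as JSON. send_rows: Moves the arm, as the interface text tells. Its arguments: {"type":"object","properties":{"motion":{"type":"array","items":{"type":"object","properties":{"gripper":{"type":"number"},"travel":{"type":"array","items":{"type":"number"}},"rotation":{"type":"array","items":{"type":"number"}}}}},"newtons":{"type":"number"}},"required":["motion"]}

```bash
ls; mkdir -p pics
cat > h.py <<'E'
import numpy as np, cv2
from station import manip
def save(cam,name):
    c=manip.calibration(cam); im=manip.snapshot(cam)
    cv2.imwrite(f'pics/{name}.png',cv2.cvtColor(im,cv2.COLOR_RGB2BGR)); np.save(f'pics/{name}.npy',c,allow_pickle=True)
    return im,c
def load(name):
    return cv2.imread(f'pics/{name}.png')[...,::-1], np.load(f'pics/{name}.npy',allow_pickle=True).item()
def world(c,u,v,z):
    K=np.array([[c['fx'],0,c['cx']],[0,c['fy'],c['cy']],[0,0,1.]])
    p=cv2.undistortPoints(np.array([[[u,v]]],float),K,np.array([c['k1'],0,0,0,0.]))[0,0]
    M=np.array(c['cam_to_world']); d=M[:3,:3]@[p[0],p[1],1]; o=M[:3,3]
    return (o+d*(z-o[2])/d[2])[:2]
def pix(c,P):
    M=np.linalg.inv(np.array(c['cam_to_world'])); q=M[:3,:3]@np.array(P,float)+M[:3,3]
    x,y=q[:2]/q[2]; f=1+c['k1']*(x*x+y*y)
    return np.array([c['fx']*x*f+c['cx'],c['fy']*y*f+c['cy']])
E
python3 - <<'E'
from h import *
for n in('top','scene'):
    im,c=save(n,n+'0'); print(n,{k:(np.round(v,3).tolist()) for k,v in c.items() if k!='name'})
    cv2.imwrite(f'pics/{n}0b.png',cv2.resize(cv2.imread(f'pics/{n}0.png'),(800,600),interpolation=cv2.INTER_CUBIC))
s=manip.sense();print(s)
E
```

```text
pics
top {'fx': 429.517, 'fy': 429.517, 'cx': 258.952, 'cy': 184.009, 'k1': -0.004, 'cam_to_world': [[0.009, -0.998, 0.067, 0.49], [-1.0, -0.009, -0.001, -0.047], [0.002, -0.067, -0.998, 1.334], [0.0, 0.0, 0.0, 1.0]]}
scene {'fx': 374.945, 'fy': 374.945, 'cx': 261.064, 'cy': 188.023, 'k1': 0.024, 'cam_to_world': [[0.348, 0.611, -0.711, 1.268], [0.938, -0.232, 0.259, -0.298], [-0.006, -0.757, -0.654, 0.752], [0.0, 0.0, 0.0, 1.0]]}
{'t': 0.1, 'q': array([ 1.09748036e+00,  5.28339823e-01,  1.43376423e+00,  2.20228311e-05,
        1.18141274e+00, -1.78467814e-01]), 'qd': array([-0.00207764, -0.00350759, -0.00432446, -0.0006493 ,  0.00136779,
        0.00104233]), 'tau': array([ 2.77529589e-04, -4.43306136e+01, -1.78586876e+01, -1.93330616e-04,
        3.86410975e-03, -1.59817386e-06]), 'tcp_pos': array([0.18127256, 0.5974677 , 0.23045515]), 'tool_rot': array([ 1.46894716e-01,  9.89151665e-01, -9.08172903e-04, -3.17657915e-04]), 'force': array([0.03458481, 0.01299349, 0.33301234]), 'ft_torque': array([-0.0290319 , -0.02423098,  0.02714399]), 'finger_gap': 0.9996649766157618}
```

View pics/top0b.png

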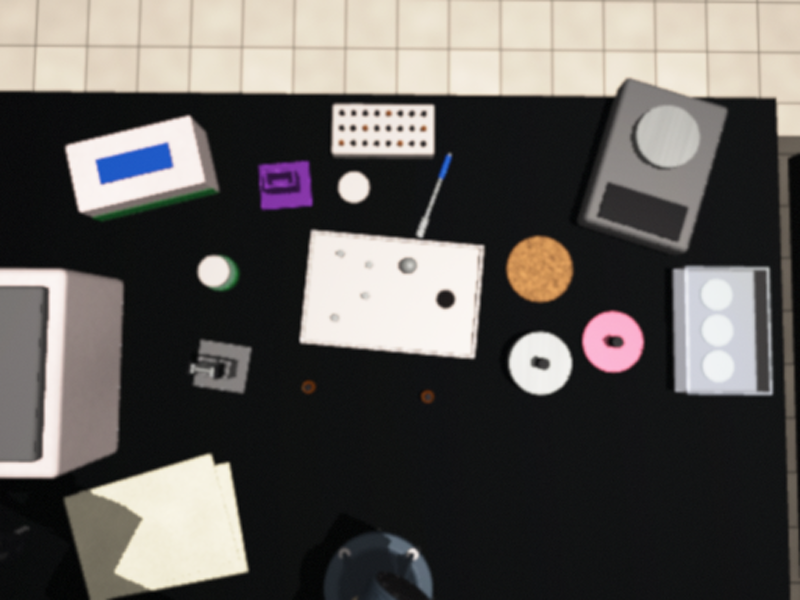

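View pics/scene0b.png

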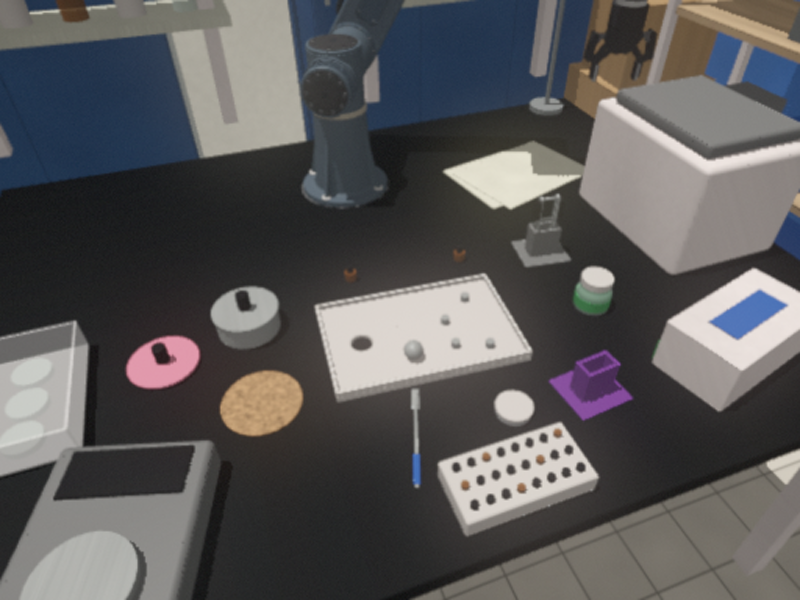

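The top view shows four cylinders (340,253), (369,265), (365,296), (334,318), ball (407,265), pocket (445,299), jar with lid (540,363), mat (540,269) and stand (222,366). I'll measure these by segmentation.

Run:
```python
from h import *
im,c=load('top0'); g=cv2.cvtColor(im,cv2.COLOR_RGB2HSV)
def blob(mask,u,v,r):
    m=np.zeros(mask.shape,np.uint8); cv2.circle(m,(int(u*.64),int(v*.64)),r,255,-1); m&=mask.astype(np.uint8)*255
    n,l,st,ce=cv2.connectedComponentsWithStats(m); i=1+np.argmax(st[1:,4])
    cn=max(cv2.findContours((l==i).astype(np.uint8),0,2)[0],key=cv2.contourArea); return cn,ce[i],st[i,4]
H,S,V=[g[...,i].astype(int) for i in range(3)]
cn,ce,a=blob(V>100,540,363,28); (x,y),r=cv2.minEnclosingCircle(cn); print('lid',world(c,x,y,.048),r,ce,a)
cn,ce,a=blob((V>60),540,269,28); (x,y),r=cv2.minEnclosingCircle(cn); print('mat',world(c,x,y,.004),r,ce,a)
cn,ce,a=blob(V>130,393,293,75); R=cv2.minAreaRect(cn); print('tray',R,[world(c,*p,.022).round(4) for p in cv2.boxPoints(R)], world(c,*R[0],.022))
cn,ce,a=blob(V<90,445,299,10);print('pocket',world(c,*ce,.012),a)
cn,ce,a=blob(V>45,222,366,30); R=cv2.minAreaRect(cn);print('stand',R,[world(c,*p,.004).round(4) for p in cv2.boxPoints(R)])
for n,u,v,z in[('c',340,253,.019),('c',369,265,.019),('c',365,296,.019),('c',334,318,.019),('ball',407,265,.029),('knob',540,363,.082)]: print(n,world(c,u*.64,v*.64,z))
a=cv2.resize(im[150:235,185:320],(800,504),interpolation=2)
b=cv2.resize(im[205:265,110:170],(500,500),interpolation=2)
cv2.imwrite('pics/c1.png',a[...,::-1]);cv2.imwrite('pics/c2.png',b[...,::-1])
```

```text
lid [ 0.43426694 -0.30692906] 20.486175537109375 [345.30940989 232.07814992] 1254
mat [ 0.61876395 -0.31488958] 21.917661666870117 [344.91962492 171.79705291] 1493
tray ((250.66622924804688, 187.8749542236328), (112.53514862060547, 72.69617462158203), 5.142764568328857) [array([0.4684, 0.1565]), array([0.6907, 0.1407]), array([ 0.6626, -0.2043]), array([ 0.4409, -0.1847])] [ 0.56502566 -0.02303925]
pocket [ 0.55675381 -0.12771409] 86
stand ((139.95945739746094, 233.7432403564453), (37.64736557006836, 31.40020751953125), 9.462322235107422) [array([0.3831, 0.3806]), array([0.4782, 0.3675]), array([0.4602, 0.2524]), array([0.3653, 0.266 ])]
c [0.64428703 0.07958293]
c [0.62106244 0.02217514]
c [0.55992569 0.02926175]
c [0.5162739  0.08936864]
ball [ 0.62073223 -0.05253739]
knob [ 0.43494486 -0.30073481]
```

View pics/c2.png

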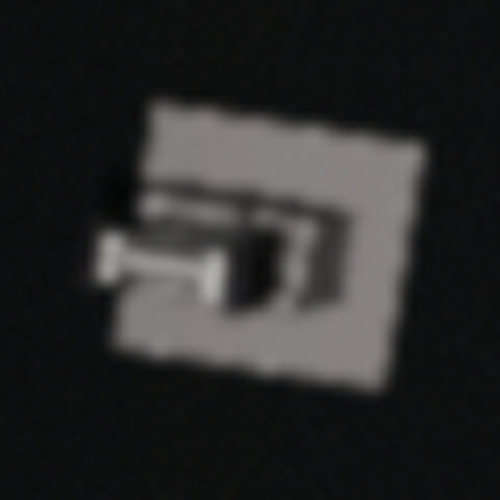

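The crop shows tongs standing in the sleeve, tops at (105,258) and (218,272), so stand yaw is about -9°. First I'll write a move-planning helper.

```bash
cat >> h.py <<'E'
Y=np.radians(-9.2); TX=np.array([-np.cos(Y),-np.sin(Y)]); TY=np.array([-np.sin(Y),np.cos(Y)])
def plan(*pts,step=36,start=None):
    p=np.array(manip.sense()['tcp_pos'] if start is None else start)
    for q in pts:
        d=np.array(q)-p; t=np.r_[d[:2]@TX,d[:2]@TY,-d[2]]*1000; n=int(np.ceil(np.linalg.norm(t)/step)) or 1
        print('->',np.round(q,4),'total',t.round(1),'rows',n,'each',(t/n).round(1)); p=np.array(q)
def st():
    s=manip.sense(); q=s['tool_rot']; from scipy.spatial.transform import Rotation as R
    y=R.from_quat(q).as_matrix(); print('t',round(s['t'],2),'tcp',np.round(s['tcp_pos'],4),'yaw',np.degrees(np.arctan2(-y[0,1],y[1,1])).round(2),'zx',y[:2,2].round(3),'F',np.round(s['force'],1),'gap',round(s['finger_gap']*85.4,1))
E
python3 - <<'E'
from h import *
im,c=load('top0')
f=lambda u,v,z: world(c,110+.12*u,205+.12*v,z).round(4)
print('stand c',f(269,246,.004),'tongs top',f(162,262,.13),f(105,258,.13),f(218,272,.13),'sleeve?',f(150,185,.066),f(345,212,.066))
st(); plan((.46,.22,.23),(.434,-.304,.16),(.434,-.304,.054))
E
```

```text
stand c [0.4193 0.3094] tongs top [0.4203 0.3113] [0.4215 0.3304] [0.4171 0.2925] sleeve? [0.4436 0.3353] [0.4347 0.2663]
t 0.1 tcp [0.1813 0.5975 0.2305] yaw -16.89 zx [-0.001 -0.002] F [0.  0.  0.3] gap 85.4
-> [0.46 0.22 0.23] total [-335.5 -328.     0.5] rows 14 each [-24.  -23.4   0. ]
-> [ 0.434 -0.304  0.16 ] total [ -58.1 -521.4   70. ] rows 15 each [ -3.9 -34.8   4.7]
-> [ 0.434 -0.304  0.054] total [  0.   0. 106.] rows 3 each [ 0.   0.  35.3]
```

Emit:
send_rows([
  {"gripper": 85, "travel": [0, 0, 0], "rotation": [0, 0, -3.85]},
  {"gripper": 85, "travel": [0, 0, 0], "rotation": [0, 0, -3.85]},
])

```text
t: 0.27
tcp_pos: [0.1813, 0.5976, 0.2307]
tool_rot: [0.079, 0.997, -0.001, -0.0]
force: [-0.4, -0.2, -0.2]
finger_gap: 0.993
```

Emit:
send_rows([
  {"gripper": 85, "travel": [-24, -23.4, 0], "rotation": [0, 0, 0]},
  {"gripper": 85, "travel": [-24, -23.4, 0], "rotation": [0, 0, 0]},
  {"gripper": 85, "travel": [-24, -23.4, 0], "rotation": [0, 0, 0]},
  {"gripper": 85, "travel": [-24, -23.4, 0], "rotation": [0, 0, 0]},
  {"gripper": 85, "travel": [-24, -23.4, 0], "rotation": [0, 0, 0]},
  {"gripper": 85, "travel": [-24, -23.4, 0], "rotation": [0, 0, 0]},
  {"gripper": 85, "travel": [-24, -23.4, 0], "rotation": [0, 0, 0]},
])

```text
t: 0.85
tcp_pos: [0.3216, 0.408, 0.231]
tool_rot: [0.08, 0.997, -0.0, -0.0]
force: [0.7, 0.4, -0.1]
finger_gap: 1.0
```

Emit:
send_rows([
  {"gripper": 85, "travel": [-24, -23.4, 0], "rotation": [0, 0, 0]},
  {"gripper": 85, "travel": [-24, -23.4, 0], "rotation": [0, 0, 0]},
  {"gripper": 85, "travel": [-24, -23.4, 0], "rotation": [0, 0, 0]},
  {"gripper": 85, "travel": [-24, -23.4, 0], "rotation": [0, 0, 0]},
  {"gripper": 85, "travel": [-24, -23.4, 0], "rotation": [0, 0, 0]},
  {"gripper": 85, "travel": [-24, -23.4, 0], "rotation": [0, 0, 0]},
  {"gripper": 85, "travel": [-24, -23.4, 0], "rotation": [0, 0, 0]},
])

```text
t: 1.43
tcp_pos: [0.4613, 0.2194, 0.231]
tool_rot: [0.08, 0.997, -0.0, -0.0]
force: [1.4, 0.9, 1.3]
finger_gap: 0.994
```

Emit:
send_rows([
  {"gripper": 85, "travel": [-3.9, -34.8, 0], "rotation": [0, 0, 0]},
  {"gripper": 85, "travel": [-3.9, -34.8, 0], "rotation": [0, 0, 0]},
  {"gripper": 85, "travel": [-3.9, -34.8, 0], "rotation": [0, 0, 0]},
  {"gripper": 85, "travel": [-3.9, -34.8, 0], "rotation": [0, 0, 0]},
  {"gripper": 85, "travel": [-3.9, -34.8, 0], "rotation": [0, 0, 0]},
  {"gripper": 85, "travel": [-3.9, -34.8, 0], "rotation": [0, 0, 0]},
  {"gripper": 85, "travel": [-3.9, -34.8, 0], "rotation": [0, 0, 0]},
])

```text
t: 2.02
tcp_pos: [0.4483, -0.0254, 0.2312]
tool_rot: [0.08, 0.997, 0.0, -0.0]
force: [0.7, -0.4, 0.1]
finger_gap: 0.993
```

Emit:
send_rows([
  {"gripper": 85, "travel": [-3.9, -34.8, 0], "rotation": [0, 0, 0]},
  {"gripper": 85, "travel": [-3.9, -34.8, 0], "rotation": [0, 0, 0]},
  {"gripper": 85, "travel": [-3.9, -34.8, 0], "rotation": [0, 0, 0]},
  {"gripper": 85, "travel": [-3.9, -34.8, 0], "rotation": [0, 0, 0]},
  {"gripper": 85, "travel": [-3.9, -34.8, 0], "rotation": [0, 0, 0]},
  {"gripper": 85, "travel": [-3.9, -34.8, 0], "rotation": [0, 0, 0]},
  {"gripper": 85, "travel": [-3.9, -34.8, 0], "rotation": [0, 0, 0]},
  {"gripper": 85, "travel": [-3.9, -34.8, 0], "rotation": [0, 0, 0]},
  {"gripper": 85, "travel": [0, 0, 0], "rotation": [0, 0, 0]},
  {"gripper": 85, "travel": [0, 0, 0], "rotation": [0, 0, 0]},
  {"gripper": 85, "travel": [0, 0, 0], "rotation": [0, 0, 0]},
])

```text
t: 2.93
tcp_pos: [0.4347, -0.3029, 0.2307]
tool_rot: [0.08, 0.997, 0.001, -0.001]
force: [-0.1, 0.5, 0.6]
finger_gap: 0.994
```

Run:
```python
from h import *
st(); im,c=save('wrist','w1'); print(np.round(c['cam_to_world'],3).tolist(),c['fx'],c['cx'],c['cy'],c['k1'])
plan((.434,-.307,.054))
print(pix(c,(.434,-.307,.048)),pix(c,(.434,-.307,.082)))
```

```text
t 2.93 tcp [ 0.4347 -0.3029  0.2307] yaw -9.23 zx [-0.001  0.002] F [-0.1  0.5  0.6] gap 84.9
[[0.161, 0.942, 0.294, 0.358], [0.987, -0.154, -0.047, -0.291], [0.0, 0.297, -0.955, 0.374], [0.0, 0.0, 0.0, 1.0]] 284.18120099348386 260.0994846858107 192.4236361908553 -0.028358250332212637
-> [ 0.434 -0.307  0.054] total [ -0.   -4.8 176.8] rows 5 each [-0.  -1.  35.4]
[256.97150267 172.91405932] [256.65082226 180.3246031 ]
```

View pics/w1.png

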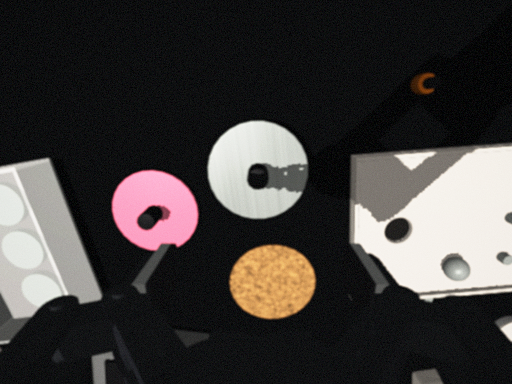

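The wrist view shows the lid disc at (258,170) and mat at (273,282), in agreement with the estimate. Descend and grip the knob.

Emit:
send_rows([
  {"gripper": 85, "travel": [0, -1, 35], "rotation": [0, 0, 0]},
  {"gripper": 85, "travel": [0, -1, 35], "rotation": [0, 0, 0]},
  {"gripper": 85, "travel": [0, -1, 35], "rotation": [0, 0, 0]},
  {"gripper": 85, "travel": [0, -1, 35], "rotation": [0, 0, 0]},
  {"gripper": 85, "travel": [0, 0, 20], "rotation": [0, 0, 0]},
  {"gripper": 85, "travel": [0, 0, 16], "rotation": [0, 0, 0]},
  {"gripper": 85, "travel": [0, 0, 0], "rotation": [0, 0, 0]},
], newtons=40)

```text
t: 3.57
tcp_pos: [0.4331, -0.3041, 0.0524]
tool_rot: [0.079, 0.997, 0.003, -0.003]
force: [0.8, 0.2, 0.4]
finger_gap: 0.995
```

Emit:
send_rows([
  {"gripper": 10, "travel": [0, 0, 0], "rotation": [0, 0, 0]},
  {"gripper": 10, "travel": [0, 0, 0], "rotation": [0, 0, 0]},
  {"gripper": 10, "travel": [0, 0, 0], "rotation": [0, 0, 0]},
  {"gripper": 10, "travel": [0, 0, 0], "rotation": [0, 0, 0]},
  {"gripper": 10, "travel": [0, 0, 0], "rotation": [0, 0, 0]},
  {"gripper": 10, "travel": [0, 0, 0], "rotation": [0, 0, 0]},
  {"gripper": 10, "travel": [0, 0, 0], "rotation": [0, 0, 0]},
  {"gripper": 10, "travel": [0, 0, 0], "rotation": [0, 0, 0]},
  {"gripper": 10, "travel": [0, 0, -10], "rotation": [0, 0, 0]},
  {"gripper": 10, "travel": [0, 0, -20], "rotation": [0, 0, 0]},
  {"gripper": 10, "travel": [0, 0, -20], "rotation": [0, 0, 0]},
  {"gripper": 10, "travel": [0, 0, 0], "rotation": [0, 0, 0]},
])

```text
t: 4.57
tcp_pos: [0.4363, -0.3094, 0.1089]
tool_rot: [0.08, 0.997, -0.002, 0.003]
force: [-0.4, -0.9, -1.3]
finger_gap: 0.263
```

Run:
```python
from h import *
st(); _,c=load('w1'); m=world(c,273,282,.004); print('mat',m,'lid',world(c,258,170,.048))
m=(m+[.6188,-.3149])/2
plan((*m,.104),(*m,.021))
```

```text
t 4.57 tcp [ 0.4363 -0.3094  0.1089] yaw -9.19 zx [ 0.005 -0.005] F [-0.4 -0.9 -1.3] gap 22.5
mat [ 0.61560931 -0.31299176] lid [ 0.43073281 -0.30523286]
-> [ 0.6172 -0.3139  0.104 ] total [-179.3   24.4    4.9] rows 6 each [-29.9   4.1   0.8]
-> [ 0.6172 -0.3139  0.021 ] total [ 0.  0. 83.] rows 3 each [ 0.   0.  27.7]
```

Emit:
send_rows([
  {"gripper": 10, "travel": [-30.3, 3.7, 0], "rotation": [0, 0, 0]},
  {"gripper": 10, "travel": [-30.3, 3.7, 0], "rotation": [0, 0, 0]},
  {"gripper": 10, "travel": [-30.3, 3.7, 0], "rotation": [0, 0, 0]},
  {"gripper": 10, "travel": [-30.3, 3.7, 0], "rotation": [0, 0, 0]},
  {"gripper": 10, "travel": [-30.3, 3.7, 0], "rotation": [0, 0, 0]},
  {"gripper": 10, "travel": [-30.3, 3.7, 0], "rotation": [0, 0, 0]},
  {"gripper": 10, "travel": [0, 0, 30], "rotation": [0, 0, 0]},
  {"gripper": 10, "travel": [0, 0, 30], "rotation": [0, 0, 0]},
  {"gripper": 10, "travel": [0, 0, 12], "rotation": [0, 0, 0]},
  {"gripper": 10, "travel": [0, 0, 8], "rotation": [0, 0, 0]},
  {"gripper": 10, "travel": [0, 0, 3], "rotation": [0, 0, 0]},
  {"gripper": 10, "travel": [0, 0, 0], "rotation": [0, 0, 0]},
])

```text
t: 5.57
tcp_pos: [0.6166, -0.3141, 0.0227]
tool_rot: [0.08, 0.997, 0.001, -0.001]
force: [-0.5, -0.5, -2.3]
finger_gap: 0.27
```

Emit:
send_rows([
  {"gripper": 10, "travel": [0, 0, 0], "rotation": [0, 0, 0]},
  {"gripper": 85, "travel": [0, 0, 0], "rotation": [0, 0, 0]},
  {"gripper": 85, "travel": [0, 0, 0], "rotation": [0, 0, 0]},
  {"gripper": 85, "travel": [0, 0, 0], "rotation": [0, 0, 0]},
  {"gripper": 85, "travel": [0, 0, 0], "rotation": [0, 0, 0]},
  {"gripper": 85, "travel": [0, 0, -20], "rotation": [0, 0, 0]},
  {"gripper": 85, "travel": [0, 0, -40], "rotation": [0, 0, 0]},
  {"gripper": 85, "travel": [0, 0, -40], "rotation": [0, 0, 0]},
  {"gripper": 85, "travel": [0, 0, -40], "rotation": [0, 0, 0]},
  {"gripper": 85, "travel": [0, 0, -40], "rotation": [0, 0, 0]},
  {"gripper": 85, "travel": [0, 0, -40], "rotation": [0, 0, 0]},
])

```text
t: 6.48
tcp_pos: [0.6174, -0.3146, 0.2445]
tool_rot: [0.08, 0.997, -0.0, 0.0]
force: [0.5, -0.7, 0.2]
finger_gap: 0.995
```

Run:
```python
from h import *
st(); im,c=save('top','top1'); plan((.5,-.06,.24),(.421,.3105,.23),step=38)
for n,(x,y,z) in dict(mat=(.6188,-.3149,.004),jar=(.434,-.307,.042)).items(): print(n,pix(c,(x,y,z)))
cv2.imwrite('pics/top1b.png',cv2.resize(im[135:275,190:390],(800,560),interpolation=2)[...,::-1])
```

```text
t 6.48 tcp [ 0.6174 -0.3146  0.2445] yaw -9.19 zx [ 0. -0.] F [ 0.5 -0.7  0.2] gap 85.0
-> [ 0.5  -0.06  0.24] total [161.2 234.7  14.9] rows 8 each [20.2 29.3  1.9]
-> [0.421  0.3105 0.23  ] total [137.2 353.1  10. ] rows 10 each [13.7 35.3  1. ]
mat [344.79837111 171.78356095]
jar [344.9821115  232.04502092]
```

View pics/top1b.png

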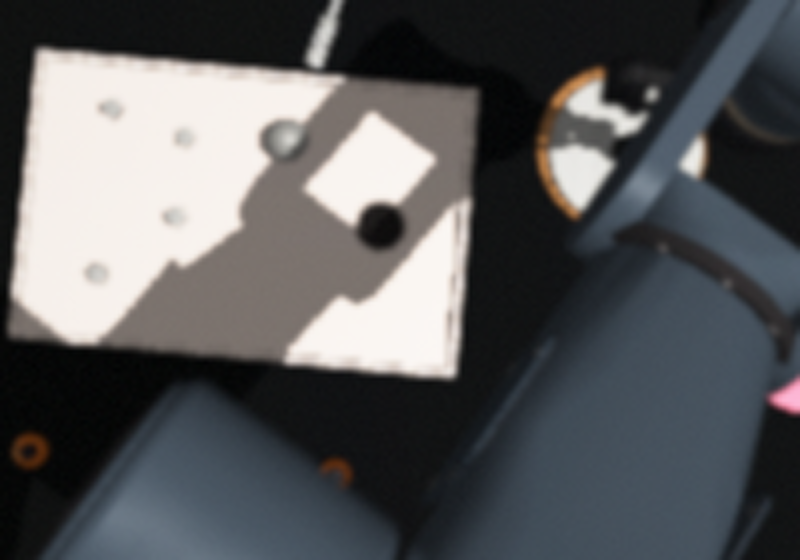

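The lid sits on the mat. Now go to the stand, hovering over the tongs.

Emit:
send_rows([
  {"gripper": 85, "travel": [20.2, 29.3, 0], "rotation": [0, 0, 0]},
  {"gripper": 85, "travel": [20.2, 29.3, 0], "rotation": [0, 0, 0]},
  {"gripper": 85, "travel": [20.2, 29.3, 0], "rotation": [0, 0, 0]},
  {"gripper": 85, "travel": [20.2, 29.3, 0], "rotation": [0, 0, 0]},
  {"gripper": 85, "travel": [20.2, 29.3, 0], "rotation": [0, 0, 0]},
  {"gripper": 85, "travel": [20.2, 29.3, 0], "rotation": [0, 0, 0]},
  {"gripper": 85, "travel": [20.2, 29.3, 0], "rotation": [0, 0, 0]},
  {"gripper": 85, "travel": [20.2, 29.3, 0], "rotation": [0, 0, 0]},
])

```text
t: 7.2
tcp_pos: [0.4946, -0.0562, 0.2424]
tool_rot: [0.08, 0.997, -0.0, 0.0]
force: [0.1, 0.4, -0.3]
finger_gap: 0.993
```

Emit:
send_rows([
  {"gripper": 85, "travel": [13.7, 35.3, 0], "rotation": [0, 0, 0]},
  {"gripper": 85, "travel": [13.7, 35.3, 0], "rotation": [0, 0, 0]},
  {"gripper": 85, "travel": [13.7, 35.3, 0], "rotation": [0, 0, 0]},
  {"gripper": 85, "travel": [13.7, 35.3, 0], "rotation": [0, 0, 0]},
  {"gripper": 85, "travel": [13.7, 35.3, 0], "rotation": [0, 0, 0]},
  {"gripper": 85, "travel": [13.7, 35.3, 0], "rotation": [0, 0, 0]},
  {"gripper": 85, "travel": [13.7, 35.3, 0], "rotation": [0, 0, 0]},
  {"gripper": 85, "travel": [13.7, 35.3, 0], "rotation": [0, 0, 0]},
  {"gripper": 85, "travel": [13.7, 35.3, 0], "rotation": [0, 0, 0]},
  {"gripper": 85, "travel": [13.7, 35.3, 0], "rotation": [0, 0, 0]},
  {"gripper": 85, "travel": [0, 0, 0], "rotation": [0, 0, 0]},
  {"gripper": 85, "travel": [0, 0, 0], "rotation": [0, 0, 0]},
])

```text
t: 8.2
tcp_pos: [0.416, 0.3145, 0.2423]
tool_rot: [0.078, 0.997, 0.0, 0.0]
force: [-0.3, -0.4, -0.2]
finger_gap: 0.995
```

Run:
```python
from h import *
st(); im,c=save('wrist','w2')
for n,p in dict(standc=(.4193,.3094,.004),top=(.42,.311,.136),rim=(.42,.31,.066)).items(): print(n,pix(c,p))
u,v=pix(c,(.42,.31,.07)).astype(int); x0,y0=max(u-100,0),max(v-75,0); print(x0,y0)
cv2.imwrite('pics/w2b.png',cv2.resize(im[y0:y0+150,x0:x0+200],(800,600),interpolation=2)[...,::-1])
```

```text
t 8.2 tcp [0.416  0.3145 0.2423] yaw -8.94 zx [0.001 0.   ] F [-0.3 -0.4 -0.2] gap 85.0
standc [257.3882068  166.01533891]
top [257.75555728 196.55391209]
rim [257.447365   177.77948972]
157 103
```

View pics/w2b.png

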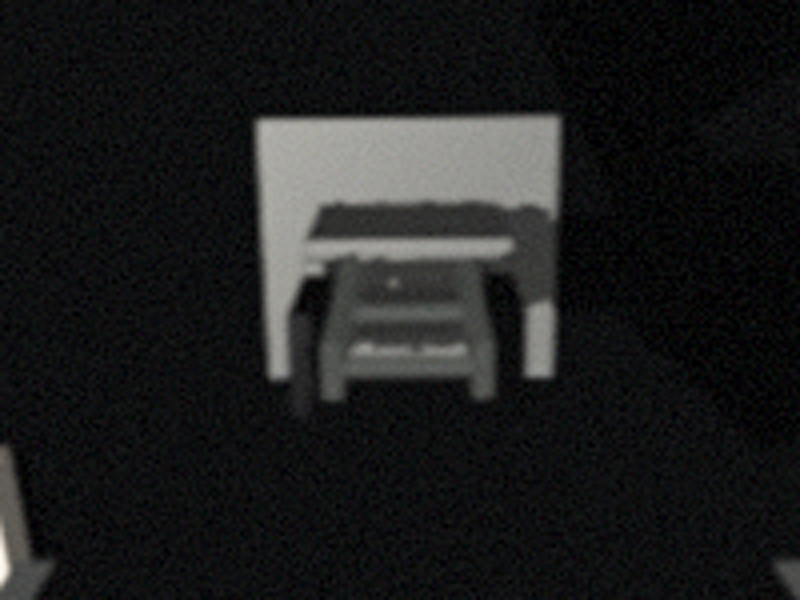

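The wrist view shows the tongs' leg tops centred at (408,371) in the crop and the stand foot aligned with the tool.

Run:
```python
from h import *
im,c=load('w2'); 
for n,u,v,z in[('tongs top',408,371,.136),('foot',None,None,.004)]:
    if u: print(n,world(c,157+u/4,103+v/4,z))
    else: 
        P=[world(c,157+a/4,103+b/4,z) for a,b in((257,120),(561,116),(553,378),(268,380))]; print(n,np.mean(P,0),np.round(P,4).tolist(),[np.linalg.norm(P[i]-P[i-1]).round(4) for i in range(4)])
t=world(c,259,196,.136); plan((*t,.2423),(*t,.092))
```

```text
tongs top [0.41940607 0.31226023]
foot [0.42002114 0.31210475] [[0.3679, 0.2692], [0.3822, 0.3687], [0.4725, 0.3552], [0.4575, 0.2553]] [np.float64(0.0907), np.float64(0.1005), np.float64(0.0912), np.float64(0.101)]
-> [0.4196 0.3122 0.2423] total [-3.5 -0.4 -0.1] rows 1 each [-3.5 -0.4 -0.1]
-> [0.4196 0.3122 0.092 ] total [  0.    0.  150.3] rows 5 each [ 0.   0.  30.1]
```

Emit:
send_rows([
  {"gripper": 85, "travel": [-3.5, -0.4, 0], "rotation": [0, 0, -0.6]},
  {"gripper": 85, "travel": [0, 0, 30], "rotation": [0, 0, 0]},
  {"gripper": 85, "travel": [0, 0, 30], "rotation": [0, 0, 0]},
  {"gripper": 85, "travel": [0, 0, 30], "rotation": [0, 0, 0]},
  {"gripper": 85, "travel": [0, 0, 30], "rotation": [0, 0, 0]},
  {"gripper": 85, "travel": [0, 0, 20], "rotation": [0, 0, 0]},
  {"gripper": 85, "travel": [0, 0, 10], "rotation": [0, 0, 0]},
  {"gripper": 85, "travel": [0, 0, 0], "rotation": [0, 0, 0]},
  {"gripper": 85, "travel": [0, 0, 0], "rotation": [0, 0, 0]},
], newtons=30)

```text
t: 9.0
tcp_pos: [0.421, 0.311, 0.0925]
tool_rot: [0.076, 0.997, -0.0, 0.0]
force: [-1.2, 0.2, -0.7]
finger_gap: 0.993
```

Emit:
send_rows([
  {"gripper": 48, "travel": [0, 0, 0], "rotation": [0, 0, 0]},
  {"gripper": 48, "travel": [0, 0, 0], "rotation": [0, 0, 0]},
  {"gripper": 48, "travel": [0, 0, 0], "rotation": [0, 0, 0]},
  {"gripper": 48, "travel": [0, 0, 0], "rotation": [0, 0, 0]},
  {"gripper": 48, "travel": [0, 0, 0], "rotation": [0, 0, 0]},
  {"gripper": 48, "travel": [0, 0, 0], "rotation": [0, 0, 0]},
  {"gripper": 48, "travel": [0, 0, 0], "rotation": [0, 0, 0]},
  {"gripper": 48, "travel": [0, 0, 0], "rotation": [0, 0, 0]},
])

```text
t: 9.67
tcp_pos: [0.4215, 0.3124, 0.0945]
tool_rot: [0.075, 0.997, 0.001, 0.002]
force: [0.1, -1.0, 7.3]
finger_gap: 0.567
```

Run:
```python
from h import *
st()
```

```text
t 9.67 tcp [0.4215 0.3124 0.0945] yaw -8.55 zx [0.004 0.001] F [ 0.1 -1.   7.3] gap 48.4
```

Emit:
send_rows([
  {"gripper": 48, "travel": [0, 0, -10], "rotation": [0, 0, 0]},
  {"gripper": 48, "travel": [0, 0, -15], "rotation": [0, 0, 0]},
  {"gripper": 48, "travel": [0, 0, -25], "rotation": [0, 0, 0]},
  {"gripper": 48, "travel": [0, 0, -25], "rotation": [0, 0, 0]},
  {"gripper": 48, "travel": [0, 0, -25], "rotation": [0, 0, 0]},
  {"gripper": 48, "travel": [0, 0, -20], "rotation": [0, 0, 0]},
  {"gripper": 48, "travel": [0, 0, 0], "rotation": [0, 0, 0]},
  {"gripper": 48, "travel": [0, 0, 0], "rotation": [0, 0, 0]},
  {"gripper": 48, "travel": [0, 0, 0], "rotation": [0, 0, 0]},
])

```text
t: 10.42
tcp_pos: [0.4193, 0.3116, 0.212]
tool_rot: [0.075, 0.997, -0.0, -0.0]
force: [-0.6, -0.8, -1.2]
finger_gap: 0.563
```

Run:
```python
from h import *
st(); im,c=save('scene','s2'); s=manip.sense()['tcp_pos']
u,v=pix(c,s-[0,0,.05]).astype(int); print(u,v,pix(c,s-[0,0,.0865]),pix(c,s))
i2,c2=save('wrist','w3'); print(pix(c2,s-[0,0,.0865]))
a=cv2.resize(im[v-60:v+60,u-50:u+50],(500,600),interpolation=2); print(u-50,v-60)
cv2.imwrite('pics/s2b.png',a[...,::-1])
```

```text
t 10.42 tcp [0.4193 0.3116 0.212 ] yaw -8.58 zx [-0.001 -0.   ] F [-0.6 -0.8 -1.2] gap 48.1
352 118 [350.83436592 128.43561522] [355.27780105 103.31195229]
[261.06290568 199.05222656]
302 58
```

View pics/s2b.png

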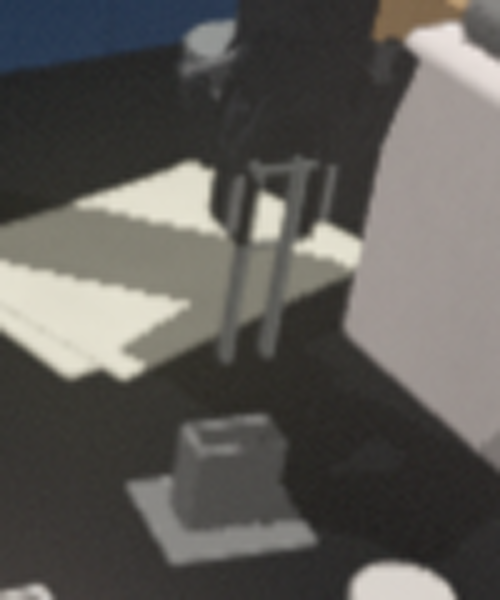

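Tongs are held upright with jaw ends at crop (248,356), matching an offset of ~87 mm under the TCP. Move to a viewing pose over the tray.

```bash
sed -i 's/radians(-9.2)/radians(-8.6)/' h.py
python3 - <<'E'
from h import *
plan((.53,-.02,.242),step=33)
E
```

```text
-> [ 0.53  -0.02   0.242] total [-159.3 -311.1  -30.9] rows 11 each [-14.5 -28.3  -2.8]
```

Emit:
send_rows([
  {"gripper": 48, "travel": [-14.5, -28.3, -2.8], "rotation": [0, 0, 0]},
  {"gripper": 48, "travel": [-14.5, -28.3, -2.8], "rotation": [0, 0, 0]},
  {"gripper": 48, "travel": [-14.5, -28.3, -2.8], "rotation": [0, 0, 0]},
  {"gripper": 48, "travel": [-14.5, -28.3, -2.8], "rotation": [0, 0, 0]},
  {"gripper": 48, "travel": [-14.5, -28.3, -2.8], "rotation": [0, 0, 0]},
  {"gripper": 48, "travel": [-14.5, -28.3, -2.8], "rotation": [0, 0, 0]},
  {"gripper": 48, "travel": [-14.5, -28.3, -2.8], "rotation": [0, 0, 0]},
  {"gripper": 48, "travel": [-14.5, -28.3, -2.8], "rotation": [0, 0, 0]},
  {"gripper": 48, "travel": [-14.5, -28.3, -2.8], "rotation": [0, 0, 0]},
  {"gripper": 48, "travel": [-14.5, -28.3, -2.8], "rotation": [0, 0, 0]},
  {"gripper": 48, "travel": [-14.5, -28.3, -2.8], "rotation": [0, 0, 0]},
])

```text
t: 11.43
tcp_pos: [0.5308, -0.0212, 0.2417]
tool_rot: [0.075, 0.997, 0.0, -0.002]
force: [0.3, 0.5, -2.1]
finger_gap: 0.562
```

Emit:
send_rows([
  {"gripper": 48, "travel": [0, 0, 0], "rotation": [0, 0, 0]},
  {"gripper": 48, "travel": [0, 0, 0], "rotation": [0, 0, 0]},
  {"gripper": 48, "travel": [0, 0, 0], "rotation": [0, 0, 0]},
])

```text
t: 11.68
tcp_pos: [0.5302, -0.0194, 0.2418]
tool_rot: [0.075, 0.997, 0.001, -0.002]
force: [-0.6, 0.2, -2.4]
finger_gap: 0.562
```

Run:
```python
from h import *
st(); im,c=save('wrist','w4')
for p in [(.6443,.0796,.019),(.6211,.0222,.019),(.56,.0293,.019),(.5163,.0894,.019),(.6207,-.0525,.029),(.5567,-.1277,.012)]: print(pix(c,p).round(1))
cv2.imwrite('pics/w4b.png',cv2.resize(im[70:310,130:450],(800,600),interpolation=2)[...,::-1])
```

```text
t 11.68 tcp [ 0.5302 -0.0194  0.2418] yaw -8.64 zx [-0.003  0.001] F [-0.6  0.2 -2.4] gap 48.0
[341.7 234.1]
[299.7 224.9]
[300.  182.5]
[342.7 143.2]
[246.7 235. ]
[186.1 195.4]
```

View pics/w4b.png

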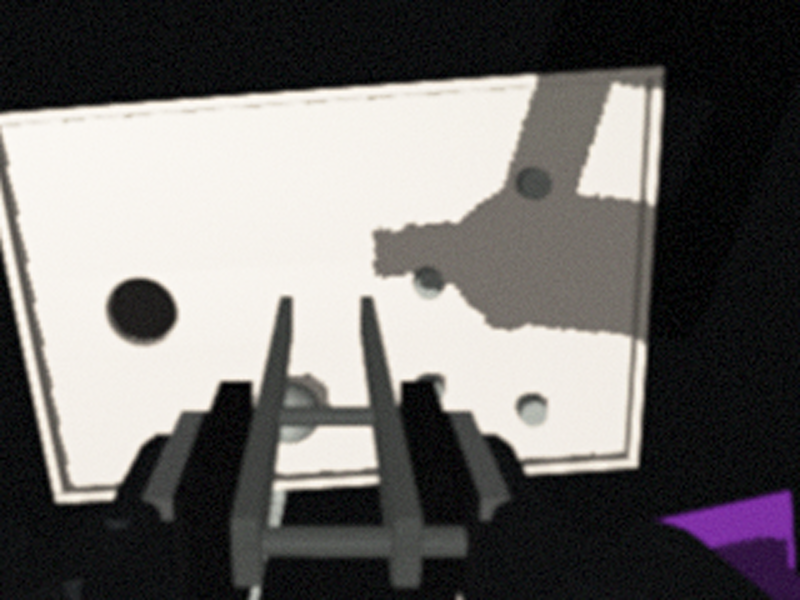

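The wrist view shows cylinders in crop at (533,183), (428,282), (430,388, partly hidden), (531,408), ball (297,410), pocket (142,311), jaw tips mid (326,298).

Run:
```python
from h import *
im,c=load('w4'); s=np.array([.5302,-.0194,.2418])
f=lambda u,v,z: world(c,130+u/2.5,70+v/2.5,z).round(4)
for n,u,v,z in [('D',533,183,.019),('C',428,282,.019),('B',430,388,.019),('A',531,408,.019),('ball',297,410,.029),('pocket',142,311,.012),('jaws',326,298,.155)]: print(n,f(u,v,z))
```

```text
D [0.5164 0.09  ]
C [0.5607 0.0308]
B [0.6221 0.0253]
A [0.6431 0.0807]
ball [ 0.6196 -0.0494]
pocket [ 0.5555 -0.1264]
jaws [ 0.5214 -0.0184]
```

Run:
```python
from h import *
plan((.5164,.0897,.2418),(.5164,.0897,.104),(.5164,.0897,.2),(.45,-.285,.2),(.45,-.285,.097),step=35)
```

```text
-> [0.5164 0.0897 0.2418] total [2.970e+01 1.053e+02 1.000e-01] rows 4 each [ 7.4 26.3  0. ]
-> [0.5164 0.0897 0.104 ] total [  0.    0.  137.8] rows 4 each [ 0.   0.  34.4]
-> [0.5164 0.0897 0.2   ] total [  0.   0. -96.] rows 3 each [  0.   0. -32.]
-> [ 0.45  -0.285  0.2  ] total [   9.6 -380.4   -0. ] rows 11 each [  0.9 -34.6  -0. ]
-> [ 0.45  -0.285  0.097] total [  0.   0. 103.] rows 3 each [ 0.   0.  34.3]
```

Emit:
send_rows([
  {"gripper": 51, "travel": [7.4, 26.3, 0], "rotation": [0, 0, 0]},
  {"gripper": 53, "travel": [7.4, 26.3, 0], "rotation": [0, 0, 0]},
  {"gripper": 53, "travel": [7.4, 26.3, 0], "rotation": [0, 0, 0]},
  {"gripper": 53, "travel": [7.4, 26.3, 0], "rotation": [0, 0, 0]},
  {"gripper": 53, "travel": [0, 0, 30], "rotation": [0, 0, 0]},
  {"gripper": 53, "travel": [0, 0, 30], "rotation": [0, 0, 0]},
  {"gripper": 53, "travel": [0, 0, 30], "rotation": [0, 0, 0]},
  {"gripper": 53, "travel": [0, 0, 0], "rotation": [0, 0, 0]},
  {"gripper": 53, "travel": [0, 0, 0], "rotation": [0, 0, 0]},
])

```text
t: 12.48
tcp_pos: [0.5157, 0.0899, 0.1519]
tool_rot: [0.074, 0.997, -0.0, -0.003]
force: [-0.8, -0.5, -0.9]
finger_gap: 0.619
```

Run:
```python
from h import *
st(); im,c=save('wrist','w5'); s=manip.sense()['tcp_pos']
print(pix(c,s-[0,0,.087]),pix(c,(.5164,.0897,.019)));plan((.5164,.0897,.104))
cv2.imwrite('pics/w5b.png',cv2.resize(im[110:290,140:380],(800,600),interpolation=2)[...,::-1])
```

```text
t 12.48 tcp [0.5157 0.0899 0.1519] yaw -8.48 zx [-0.005  0.   ] F [-0.8 -0.5 -0.9] gap 52.9
[260.82592558 201.72062888] [260.81640186 185.43143757]
-> [0.5164 0.0897 0.104 ] total [ 1.1  0.  49.4] rows 2 each [ 0.6  0.  24.7]
```

View pics/w5b.png

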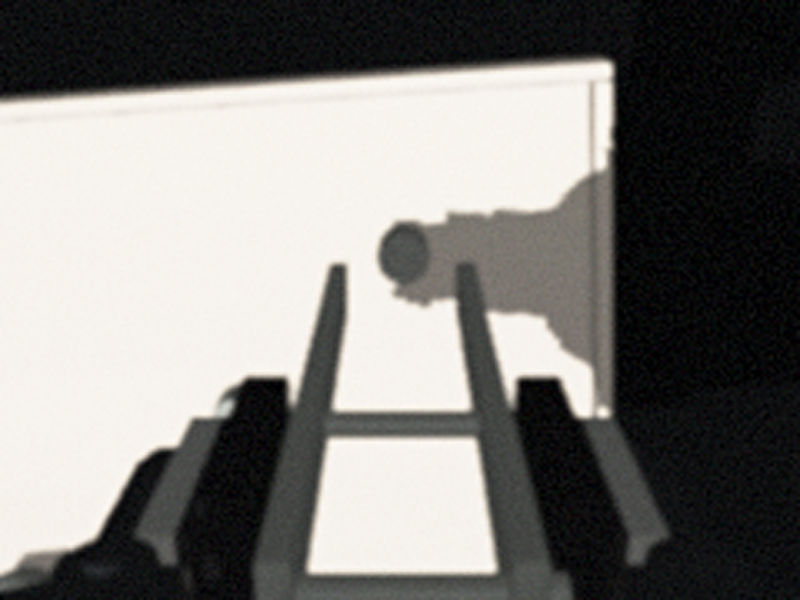

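The cylinder at (404,252) is exactly where predicted and centred between jaws. Grip it.

Emit:
send_rows([
  {"gripper": 53, "travel": [0, 0, 25], "rotation": [0, 0, 0]},
  {"gripper": 53, "travel": [0, 0, 15], "rotation": [0, 0, 0]},
  {"gripper": 53, "travel": [0, 0, 8], "rotation": [0, 0, 0]},
  {"gripper": 53, "travel": [0, 0, 0], "rotation": [0, 0, 0]},
  {"gripper": 36, "travel": [0, 0, 0], "rotation": [0, 0, 0]},
  {"gripper": 36, "travel": [0, 0, 0], "rotation": [0, 0, 0]},
  {"gripper": 36, "travel": [0, 0, 0], "rotation": [0, 0, 0]},
  {"gripper": 36, "travel": [0, 0, 0], "rotation": [0, 0, 0]},
  {"gripper": 36, "travel": [0, 0, 0], "rotation": [0, 0, 0]},
])

```text
t: 13.28
tcp_pos: [0.519, 0.0886, 0.1065]
tool_rot: [0.075, 0.997, 0.0, 0.002]
force: [0.1, 0.2, 6.0]
finger_gap: 0.474
```

Emit:
send_rows([
  {"gripper": 36, "travel": [0, 0, -15], "rotation": [0, 0, 0]},
  {"gripper": 36, "travel": [0, 0, -30], "rotation": [0, 0, 0]},
  {"gripper": 36, "travel": [0, 0, -30], "rotation": [0, 0, 0]},
  {"gripper": 36, "travel": [0, 0, -21], "rotation": [0, 0, 0]},
  {"gripper": 36, "travel": [0, 0, 0], "rotation": [0, 0, 0]},
])

```text
t: 13.7
tcp_pos: [0.5206, 0.0886, 0.2055]
tool_rot: [0.075, 0.997, 0.0, 0.005]
force: [-0.2, 0.0, -0.8]
finger_gap: 0.471
```

Run:
```python
from h import *
st();plan((.451,-.287,.2),(.451,-.287,.098),step=35); save('wrist','w6')
```

```text
t 13.7 tcp [0.5206 0.0886 0.2055] yaw -8.58 zx [ 0.009 -0.   ] F [-0.2  0.  -0.8] gap 40.2
-> [ 0.451 -0.287  0.2  ] total [  12.7 -381.8    5.5] rows 11 each [  1.2 -34.7   0.5]
-> [ 0.451 -0.287  0.098] total [  0.   0. 102.] rows 3 each [ 0.  0. 34.]
```

Emit:
send_rows([
  {"gripper": 36, "travel": [0.7, -31.9, 0], "rotation": [0, 0, 0]},
  {"gripper": 36, "travel": [0.7, -31.9, 0], "rotation": [0, 0, 0]},
  {"gripper": 36, "travel": [0.7, -31.9, 0], "rotation": [0, 0, 0]},
  {"gripper": 36, "travel": [0.7, -31.9, 0], "rotation": [0, 0, 0]},
  {"gripper": 36, "travel": [0.7, -31.9, 0], "rotation": [0, 0, 0]},
  {"gripper": 36, "travel": [0.7, -31.9, 0], "rotation": [0, 0, 0]},
  {"gripper": 36, "travel": [0.7, -31.9, 0], "rotation": [0, 0, 0]},
  {"gripper": 36, "travel": [0.7, -31.9, 0], "rotation": [0, 0, 0]},
  {"gripper": 36, "travel": [0.7, -31.9, 0], "rotation": [0, 0, 0]},
  {"gripper": 36, "travel": [0.7, -31.9, 0], "rotation": [0, 0, 0]},
  {"gripper": 36, "travel": [0.7, -31.9, 0], "rotation": [0, 0, 0]},
  {"gripper": 36, "travel": [0.7, -31.9, 0], "rotation": [0, 0, 0]},
])

```text
t: 14.75
tcp_pos: [0.4507, -0.2892, 0.1992]
tool_rot: [0.075, 0.997, 0.001, -0.002]
force: [0.8, 0.2, 0.1]
finger_gap: 0.472
```

Emit:
send_rows([
  {"gripper": 36, "travel": [0, 0, 0], "rotation": [0, 0, 0]},
  {"gripper": 36, "travel": [0, 0, 25], "rotation": [0, 0, 0]},
  {"gripper": 36, "travel": [0, 0, 0], "rotation": [0, 0, 0]},
  {"gripper": 36, "travel": [0, 0, 0], "rotation": [0, 0, 0]},
])

```text
t: 15.08
tcp_pos: [0.4505, -0.2867, 0.1739]
tool_rot: [0.075, 0.997, 0.002, -0.003]
force: [-0.4, -0.3, -1.1]
finger_gap: 0.47
```

Run:
```python
from h import *
st(); im,c=save('wrist','w7'); s=manip.sense()['tcp_pos']
print(pix(c,s-[0,0,.087]),pix(c,(.4335,-.3065,.042)))
cv2.imwrite('pics/w7b.png',cv2.resize(im[80:320,100:420],(800,600),interpolation=2)[...,::-1])
```

```text
t 15.08 tcp [ 0.4505 -0.2867  0.1739] yaw -8.6 zx [-0.005  0.005] F [-0.4 -0.3 -1.1] gap 40.1
[259.95344505 200.76371278] [238.02245634 171.72863009]
```

View pics/w7b.png

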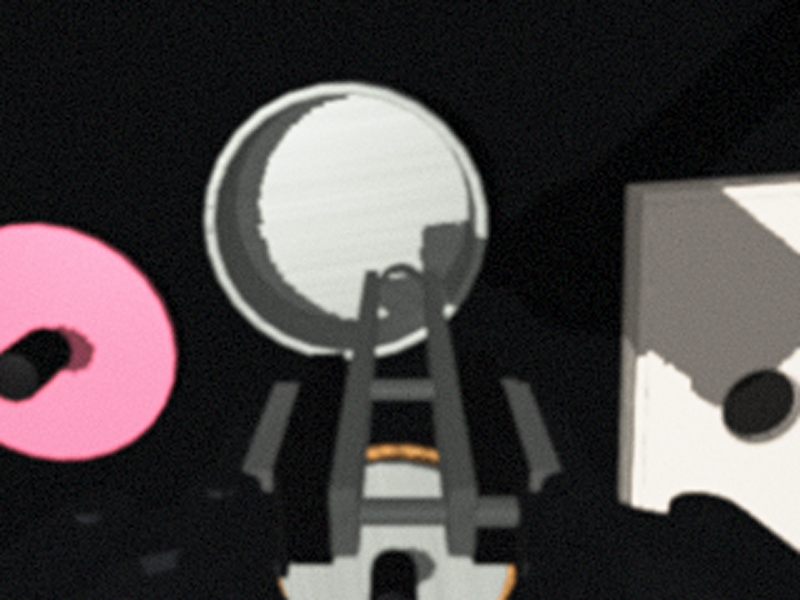

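Jar rim circle centred at crop (346,219), cylinder held between jaws at (402,285), inside the rim. Lower and release.

Emit:
send_rows([
  {"gripper": 36, "travel": [1, 0, 30], "rotation": [0, 0, 0]},
  {"gripper": 36, "travel": [0, 0, 25], "rotation": [0, 0, 0]},
  {"gripper": 36, "travel": [0, 0, 15], "rotation": [0, 0, 0]},
  {"gripper": 36, "travel": [0, 0, 5], "rotation": [0, 0, 0]},
  {"gripper": 36, "travel": [0, 0, 0], "rotation": [0, 0, 0]},
  {"gripper": 52, "travel": [0, 0, 0], "rotation": [0, 0, 0]},
  {"gripper": 52, "travel": [0, 0, 0], "rotation": [0, 0, 0]},
  {"gripper": 52, "travel": [0, 0, 0], "rotation": [0, 0, 0]},
  {"gripper": 52, "travel": [0, 0, -15], "rotation": [0, 0, 0]},
  {"gripper": 52, "travel": [0, 0, -30], "rotation": [0, 0, 0]},
  {"gripper": 52, "travel": [0, 0, -30], "rotation": [0, 0, 0]},
  {"gripper": 52, "travel": [0, 0, -25], "rotation": [0, 0, 0]},
])

```text
t: 16.13
tcp_pos: [0.4517, -0.2888, 0.2038]
tool_rot: [0.075, 0.997, -0.001, 0.001]
force: [0.5, -0.7, -1.2]
finger_gap: 0.609
```

Run:
```python
from h import *
st(); im,c=load('w7'); print('jar',world(c,238.4,167.6,.042)); save('wrist','w8')
plan((.5604,.030,.2),step=35)
```

```text
t 16.13 tcp [ 0.4517 -0.2888  0.2038] yaw -8.59 zx [ 0.002 -0.002] F [ 0.5 -0.7 -1.2] gap 52.0
jar [ 0.42943969 -0.30541156]
-> [0.5604 0.03   0.2   ] total [-57.1 333.2   8.6] rows 10 each [-5.7 33.3  0.9]
```

Emit:
send_rows([
  {"gripper": 52, "travel": [-6.2, 33, 0], "rotation": [0, 0, 0]},
  {"gripper": 52, "travel": [-6.2, 33, 0], "rotation": [0, 0, 0]},
  {"gripper": 52, "travel": [-6.2, 33, 0], "rotation": [0, 0, 0]},
  {"gripper": 52, "travel": [-6.2, 33, 0], "rotation": [0, 0, 0]},
  {"gripper": 52, "travel": [-6.2, 33, 0], "rotation": [0, 0, 0]},
  {"gripper": 52, "travel": [-6.2, 33, 0], "rotation": [0, 0, 0]},
  {"gripper": 52, "travel": [-6.2, 33, 0], "rotation": [0, 0, 0]},
  {"gripper": 52, "travel": [-6.2, 33, 0], "rotation": [0, 0, 0]},
  {"gripper": 53, "travel": [-6.2, 33, 0], "rotation": [0, 0, 0]},
  {"gripper": 53, "travel": [-6.2, 33, 0], "rotation": [0, 0, 0]},
  {"gripper": 53, "travel": [0, 0, 25], "rotation": [0, 0, 0]},
  {"gripper": 53, "travel": [0, 0, 23], "rotation": [0, 0, 0]},
])

```text
t: 17.18
tcp_pos: [0.5641, 0.0308, 0.1547]
tool_rot: [0.073, 0.997, -0.0, 0.003]
force: [-0.2, -0.4, -1.5]
finger_gap: 0.619
```

Emit:
send_rows([
  {"gripper": 53, "travel": [0, 0, 0], "rotation": [0, 0, 0]},
  {"gripper": 53, "travel": [0, 0, 0], "rotation": [0, 0, 0]},
])

```text
t: 17.35
tcp_pos: [0.5611, 0.0289, 0.1528]
tool_rot: [0.075, 0.997, 0.0, -0.001]
force: [0.5, 0.2, -1.0]
finger_gap: 0.619
```

```bash
cat >> h.py <<'E'
def check(name,x,y,win=26):
    im,c=save('wrist',name); u,v=pix(c,(x,y,.022)); g=cv2.medianBlur(cv2.cvtColor(im,cv2.COLOR_RGB2GRAY),3)
    x0,y0=int(u)-win,int(v)-win; w=cv2.resize(g[y0:y0+2*win,x0:x0+2*win],None,fx=4,fy=4,interpolation=2)
    C=cv2.HoughCircles(w,cv2.HOUGH_GRADIENT,1,20,param1=60,param2=10,minRadius=26,maxRadius=44)
    for a,b,r in ([] if C is None else C[0][:4]): print('circ r',r/4,'off px',(a/4+x0-u).round(1),(b/4+y0-v).round(1),'world',world(c,a/4+x0,b/4+y0,.022).round(4))
    cv2.imwrite(f'pics/{name}b.png',w)
E
python3 - <<'E'
from h import *
st(); check('w9',.5604,.030); plan((.5604,.030,.106))
im,_=load('w9'); cv2.imwrite('pics/w9c.png',cv2.resize(im[90:290,140:400],(780,600),interpolation=2)[...,::-1])
E
```

```text
t 17.35 tcp [0.5611 0.0289 0.1528] yaw -8.57 zx [-0.002  0.   ] F [ 0.5  0.2 -1. ] gap 52.9
circ r 9.7 off px 2.3 0.9 world [0.5617 0.0321]
circ r 7.7 off px -10.0 10.7 world [0.57   0.0183]
circ r 9.425 off px -9.2 24.9 world [0.5854 0.0166]
-> [0.5604 0.03   0.106 ] total [ 2.   1.3 47.8] rows 2 each [ 1.   0.7 23.9]
```

View pics/w9c.png

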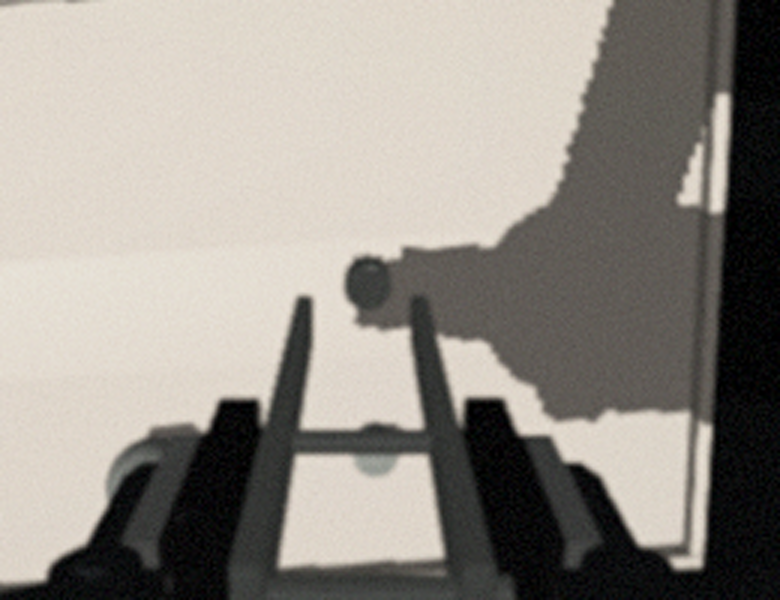

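The cylinder at (367,283) sits between the jaws (mid 362), tiny +y correction; then take it to the jar.

Emit:
send_rows([
  {"gripper": 53, "travel": [0, 2, 25], "rotation": [0, 0, 0]},
  {"gripper": 53, "travel": [0, 0, 15], "rotation": [0, 0, 0]},
  {"gripper": 53, "travel": [0, 0, 6], "rotation": [0, 0, 0]},
  {"gripper": 53, "travel": [0, 0, 0], "rotation": [0, 0, 0]},
  {"gripper": 36, "travel": [0, 0, 0], "rotation": [0, 0, 0]},
  {"gripper": 36, "travel": [0, 0, 0], "rotation": [0, 0, 0]},
  {"gripper": 36, "travel": [0, 0, 0], "rotation": [0, 0, 0]},
  {"gripper": 36, "travel": [0, 0, 0], "rotation": [0, 0, 0]},
  {"gripper": 36, "travel": [0, 0, -14], "rotation": [0, 0, 0]},
  {"gripper": 36, "travel": [0, 0, -30], "rotation": [0, 0, 0]},
  {"gripper": 36, "travel": [0, 0, -30], "rotation": [0, 0, 0]},
  {"gripper": 36, "travel": [0, 0, -20], "rotation": [0, 0, 0]},
])

```text
t: 18.4
tcp_pos: [0.5631, 0.0305, 0.2038]
tool_rot: [0.075, 0.997, -0.0, 0.002]
force: [0.4, 0.4, -0.2]
finger_gap: 0.468
```

Emit:
send_rows([
  {"gripper": 36, "travel": [4.7, -30.8, 0], "rotation": [0, 0, 0]},
  {"gripper": 36, "travel": [4.7, -30.8, 0], "rotation": [0, 0, 0]},
  {"gripper": 36, "travel": [4.7, -30.8, 0], "rotation": [0, 0, 0]},
  {"gripper": 36, "travel": [4.7, -30.8, 0], "rotation": [0, 0, 0]},
  {"gripper": 36, "travel": [4.7, -30.8, 0], "rotation": [0, 0, 0]},
  {"gripper": 36, "travel": [4.7, -30.8, 0], "rotation": [0, 0, 0]},
  {"gripper": 36, "travel": [4.7, -30.8, 0], "rotation": [0, 0, 0]},
  {"gripper": 36, "travel": [4.7, -30.8, 0], "rotation": [0, 0, 0]},
  {"gripper": 36, "travel": [4.7, -30.8, 0], "rotation": [0, 0, 0]},
  {"gripper": 36, "travel": [4.7, -30.8, 0], "rotation": [0, 0, 0]},
  {"gripper": 36, "travel": [4.7, -30.8, 0], "rotation": [0, 0, 0]},
  {"gripper": 36, "travel": [4.7, -30.8, 0], "rotation": [0, 0, 0]},
])

```text
t: 19.4
tcp_pos: [0.4505, -0.3277, 0.2015]
tool_rot: [0.075, 0.997, -0.0, 0.0]
force: [0.8, -0.3, -1.6]
finger_gap: 0.471
```

Emit:
send_rows([
  {"gripper": 36, "travel": [0, 0, 0], "rotation": [0, 0, 0]},
  {"gripper": 36, "travel": [0, 0, 0], "rotation": [0, 0, 0]},
  {"gripper": 36, "travel": [0, 0, 20], "rotation": [0, 0, 0]},
  {"gripper": 36, "travel": [0, 0, 0], "rotation": [0, 0, 0]},
])

```text
t: 19.73
tcp_pos: [0.4498, -0.3239, 0.179]
tool_rot: [0.075, 0.997, 0.002, -0.002]
force: [-0.8, 1.3, -2.0]
finger_gap: 0.472
```

Run:
```python
from h import *
st(); plan((.4495,-.325,.1)); save('wrist','w10')
```

```text
t 19.73 tcp [ 0.4498 -0.3239  0.179 ] yaw -8.57 zx [-0.004  0.005] F [-0.8  1.3 -2. ] gap 40.3
-> [ 0.4495 -0.325   0.1   ] total [ 0.1 -1.1 79. ] rows 3 each [ 0.  -0.4 26.3]
```

Emit:
send_rows([
  {"gripper": 36, "travel": [0, 0, 30], "rotation": [0, 0, 0]},
  {"gripper": 36, "travel": [0, 0, 25], "rotation": [0, 0, 0]},
  {"gripper": 36, "travel": [0, 0, 18], "rotation": [0, 0, 0]},
  {"gripper": 36, "travel": [0, 0, 6], "rotation": [0, 0, 0]},
  {"gripper": 36, "travel": [0, 0, 0], "rotation": [0, 0, 0]},
  {"gripper": 52, "travel": [0, 0, 0], "rotation": [0, 0, 0]},
  {"gripper": 52, "travel": [0, 0, 0], "rotation": [0, 0, 0]},
  {"gripper": 52, "travel": [0, 0, 0], "rotation": [0, 0, 0]},
  {"gripper": 52, "travel": [0, 0, -15], "rotation": [0, 0, 0]},
  {"gripper": 52, "travel": [0, 0, -30], "rotation": [0, 0, 0]},
  {"gripper": 52, "travel": [0, 0, -30], "rotation": [0, 0, 0]},
  {"gripper": 52, "travel": [0, 0, -25], "rotation": [0, 0, 0]},
])

```text
t: 20.78
tcp_pos: [0.4516, -0.3268, 0.2048]
tool_rot: [0.075, 0.997, -0.001, 0.001]
force: [0.4, -0.5, -0.1]
finger_gap: 0.607
```

Emit:
send_rows([
  {"gripper": 52, "travel": [-9.8, 30.9, 0], "rotation": [0, 0, 0]},
  {"gripper": 52, "travel": [-9.8, 30.9, 0], "rotation": [0, 0, 0]},
  {"gripper": 52, "travel": [-9.8, 30.9, 0], "rotation": [0, 0, 0]},
  {"gripper": 52, "travel": [-9.8, 30.9, 0], "rotation": [0, 0, 0]},
  {"gripper": 52, "travel": [-9.8, 30.9, 0], "rotation": [0, 0, 0]},
  {"gripper": 52, "travel": [-9.8, 30.9, 0], "rotation": [0, 0, 0]},
  {"gripper": 52, "travel": [-9.8, 30.9, 0], "rotation": [0, 0, 0]},
  {"gripper": 52, "travel": [-9.8, 30.9, 0], "rotation": [0, 0, 0]},
  {"gripper": 52, "travel": [-9.8, 30.9, 0], "rotation": [0, 0, 0]},
  {"gripper": 52, "travel": [-9.8, 30.9, 0], "rotation": [0, 0, 0]},
  {"gripper": 53, "travel": [-9.8, 30.9, 0], "rotation": [0, 0, 0]},
  {"gripper": 53, "travel": [-9.8, 30.9, 0], "rotation": [0, 0, 0]},
])

```text
t: 21.78
tcp_pos: [0.6235, 0.0242, 0.2032]
tool_rot: [0.075, 0.997, -0.0, 0.001]
force: [-0.1, -0.3, -0.9]
finger_gap: 0.623
```

Emit:
send_rows([
  {"gripper": 53, "travel": [0, 0, 25], "rotation": [0, 0, 0]},
  {"gripper": 53, "travel": [0, 0, 23], "rotation": [0, 0, 0]},
  {"gripper": 53, "travel": [0, 0, 0], "rotation": [0, 0, 0]},
  {"gripper": 53, "travel": [0, 0, 0], "rotation": [0, 0, 0]},
])

```text
t: 22.12
tcp_pos: [0.6219, 0.0229, 0.1537]
tool_rot: [0.075, 0.997, 0.0, -0.001]
force: [0.6, -0.2, -1.5]
finger_gap: 0.616
```

Run:
```python
from h import *
st(); check('w11',.6216,.0245); plan((.6216,.0245,.106))
```

```text
t 22.12 tcp [0.6219 0.0229 0.1537] yaw -8.58 zx [-0.003  0.   ] F [ 0.6 -0.2 -1.5] gap 52.6
circ r 9.725 off px 1.7 0.7 world [0.6225 0.0261]
circ r 7.725 off px -10.5 12.7 world [0.6333 0.0119]
circ r 9.725 off px 4.5 7.4 world [0.63   0.0278]
circ r 10.85 off px 18.7 -21.8 world [0.6023 0.046 ]
-> [0.6216 0.0245 0.106 ] total [ 1.8  1.8 48.9] rows 2 each [ 0.9  0.9 24.5]
```

Emit:
send_rows([
  {"gripper": 53, "travel": [0, 2, 25], "rotation": [0, 0, 0]},
  {"gripper": 53, "travel": [0, 0, 15], "rotation": [0, 0, 0]},
  {"gripper": 53, "travel": [0, 0, 6], "rotation": [0, 0, 0]},
  {"gripper": 53, "travel": [0, 0, 0], "rotation": [0, 0, 0]},
  {"gripper": 36, "travel": [0, 0, 0], "rotation": [0, 0, 0]},
  {"gripper": 36, "travel": [0, 0, 0], "rotation": [0, 0, 0]},
  {"gripper": 36, "travel": [0, 0, 0], "rotation": [0, 0, 0]},
  {"gripper": 36, "travel": [0, 0, 0], "rotation": [0, 0, 0]},
  {"gripper": 36, "travel": [0, 0, -14], "rotation": [0, 0, 0]},
  {"gripper": 36, "travel": [0, 0, -30], "rotation": [0, 0, 0]},
  {"gripper": 36, "travel": [0, 0, -30], "rotation": [0, 0, 0]},
  {"gripper": 36, "travel": [0, 0, -20], "rotation": [0, 0, 0]},
])

```text
t: 23.17
tcp_pos: [0.6242, 0.0245, 0.2051]
tool_rot: [0.075, 0.997, -0.0, 0.002]
force: [1.1, 0.1, -1.5]
finger_gap: 0.469
```

Emit:
send_rows([
  {"gripper": 36, "travel": [13.2, -28.4, 0], "rotation": [0, 0, 0]},
  {"gripper": 36, "travel": [13.2, -28.4, 0], "rotation": [0, 0, 0]},
  {"gripper": 36, "travel": [13.2, -28.4, 0], "rotation": [0, 0, 0]},
  {"gripper": 36, "travel": [13.2, -28.4, 0], "rotation": [0, 0, 0]},
  {"gripper": 36, "travel": [13.2, -28.4, 0], "rotation": [0, 0, 0]},
  {"gripper": 36, "travel": [13.2, -28.4, 0], "rotation": [0, 0, 0]},
  {"gripper": 36, "travel": [13.2, -28.4, 0], "rotation": [0, 0, 0]},
  {"gripper": 36, "travel": [13.2, -28.4, 0], "rotation": [0, 0, 0]},
  {"gripper": 36, "travel": [13.2, -28.4, 0], "rotation": [0, 0, 0]},
  {"gripper": 36, "travel": [13.2, -28.4, 0], "rotation": [0, 0, 0]},
  {"gripper": 36, "travel": [13.2, -28.4, 0], "rotation": [0, 0, 0]},
  {"gripper": 36, "travel": [13.2, -28.4, 0], "rotation": [0, 0, 0]},
])

```text
t: 24.17
tcp_pos: [0.4147, -0.2899, 0.2027]
tool_rot: [0.075, 0.997, -0.0, 0.0]
force: [0.7, -0.3, -1.2]
finger_gap: 0.467
```

Emit:
send_rows([
  {"gripper": 36, "travel": [0, 0, 0], "rotation": [0, 0, 0]},
  {"gripper": 36, "travel": [0, 0, 0], "rotation": [0, 0, 0]},
  {"gripper": 36, "travel": [0, 0, 20], "rotation": [0, 0, 0]},
  {"gripper": 36, "travel": [0, 0, 0], "rotation": [0, 0, 0]},
])

```text
t: 24.5
tcp_pos: [0.4147, -0.2866, 0.1804]
tool_rot: [0.075, 0.997, 0.002, -0.002]
force: [-0.8, 1.7, -2.1]
finger_gap: 0.47
```

Run:
```python
from h import *
st(); plan((.4135,-.288,.1)); save('wrist','w12')
```

```text
t 24.5 tcp [ 0.4147 -0.2866  0.1804] yaw -8.56 zx [-0.003  0.004] F [-0.8  1.7 -2.1] gap 40.1
-> [ 0.4135 -0.288   0.1   ] total [ 1.  -1.6 80.4] rows 3 each [ 0.3 -0.5 26.8]
```

Emit:
send_rows([
  {"gripper": 36, "travel": [0, 0, 30], "rotation": [0, 0, 0]},
  {"gripper": 36, "travel": [0, 0, 25], "rotation": [0, 0, 0]},
  {"gripper": 36, "travel": [0, 0, 18], "rotation": [0, 0, 0]},
  {"gripper": 36, "travel": [0, 0, 6], "rotation": [0, 0, 0]},
  {"gripper": 36, "travel": [0, 0, 0], "rotation": [0, 0, 0]},
  {"gripper": 52, "travel": [0, 0, 0], "rotation": [0, 0, 0]},
  {"gripper": 52, "travel": [0, 0, 0], "rotation": [0, 0, 0]},
  {"gripper": 52, "travel": [0, 0, 0], "rotation": [0, 0, 0]},
  {"gripper": 52, "travel": [0, 0, -15], "rotation": [0, 0, 0]},
  {"gripper": 52, "travel": [0, 0, -30], "rotation": [0, 0, 0]},
  {"gripper": 52, "travel": [0, 0, -30], "rotation": [0, 0, 0]},
  {"gripper": 52, "travel": [0, 0, -25], "rotation": [0, 0, 0]},
])

```text
t: 25.55
tcp_pos: [0.416, -0.289, 0.2056]
tool_rot: [0.075, 0.997, -0.001, 0.001]
force: [0.5, -1.0, -0.9]
finger_gap: 0.607
```

Emit:
send_rows([
  {"gripper": 52, "travel": [-14.4, 33.2, 0], "rotation": [0, 0, 0]},
  {"gripper": 52, "travel": [-14.4, 33.2, 0], "rotation": [0, 0, 0]},
  {"gripper": 52, "travel": [-14.4, 33.2, 0], "rotation": [0, 0, 0]},
  {"gripper": 52, "travel": [-14.4, 33.2, 0], "rotation": [0, 0, 0]},
  {"gripper": 52, "travel": [-14.4, 33.2, 0], "rotation": [0, 0, 0]},
  {"gripper": 52, "travel": [-14.4, 33.2, 0], "rotation": [0, 0, 0]},
  {"gripper": 52, "travel": [-14.4, 33.2, 0], "rotation": [0, 0, 0]},
  {"gripper": 52, "travel": [-14.4, 33.2, 0], "rotation": [0, 0, 0]},
  {"gripper": 52, "travel": [-14.4, 33.2, 0], "rotation": [0, 0, 0]},
  {"gripper": 52, "travel": [-14.4, 33.2, 0], "rotation": [0, 0, 0]},
  {"gripper": 53, "travel": [-14.4, 33.2, 0], "rotation": [0, 0, 0]},
  {"gripper": 53, "travel": [-14.4, 33.2, 0], "rotation": [0, 0, 0]},
])

```text
t: 26.55
tcp_pos: [0.6467, 0.0812, 0.2041]
tool_rot: [0.075, 0.997, -0.0, 0.001]
force: [0.1, -0.4, -0.4]
finger_gap: 0.62
```

Emit:
send_rows([
  {"gripper": 53, "travel": [0, 0, 25], "rotation": [0, 0, 0]},
  {"gripper": 53, "travel": [0, 0, 23], "rotation": [0, 0, 0]},
  {"gripper": 53, "travel": [0, 0, 0], "rotation": [0, 0, 0]},
  {"gripper": 53, "travel": [0, 0, 0], "rotation": [0, 0, 0]},
])

```text
t: 26.88
tcp_pos: [0.6448, 0.0796, 0.1545]
tool_rot: [0.075, 0.997, -0.0, -0.002]
force: [1.0, -0.3, -0.7]
finger_gap: 0.622
```

Run:
```python
from h import *
st(); check('w13',.644,.081); plan((.644,.081,.106))
```

```text
t 26.88 tcp [0.6448 0.0796 0.1545] yaw -8.58 zx [-0.003  0.   ] F [ 1.  -0.3 -0.7] gap 53.1
circ r 9.1 off px 0.7 -0.0 world [0.6441 0.0817]
circ r 8.175 off px 6.5 8.7 world [0.6541 0.0862]
circ r 9.425 off px -9.3 12.5 world [0.6557 0.0697]
circ r 8.825 off px 19.2 -2.3 world [0.6445 0.1005]
-> [0.644 0.081 0.106] total [ 2.4  1.5 49.9] rows 2 each [ 1.2  0.7 24.9]
```

Emit:
send_rows([
  {"gripper": 53, "travel": [1, 2, 25], "rotation": [0, 0, 0]},
  {"gripper": 53, "travel": [0, 0, 15], "rotation": [0, 0, 0]},
  {"gripper": 53, "travel": [0, 0, 7], "rotation": [0, 0, 0]},
  {"gripper": 53, "travel": [0, 0, 0], "rotation": [0, 0, 0]},
  {"gripper": 36, "travel": [0, 0, 0], "rotation": [0, 0, 0]},
  {"gripper": 36, "travel": [0, 0, 0], "rotation": [0, 0, 0]},
  {"gripper": 36, "travel": [0, 0, 0], "rotation": [0, 0, 0]},
  {"gripper": 36, "travel": [0, 0, 0], "rotation": [0, 0, 0]},
  {"gripper": 36, "travel": [0, 0, -14], "rotation": [0, 0, 0]},
  {"gripper": 36, "travel": [0, 0, -30], "rotation": [0, 0, 0]},
  {"gripper": 36, "travel": [0, 0, -30], "rotation": [0, 0, 0]},
  {"gripper": 36, "travel": [0, 0, -20], "rotation": [0, 0, 0]},
])

```text
t: 27.93
tcp_pos: [0.6464, 0.0815, 0.2052]
tool_rot: [0.075, 0.997, 0.0, 0.002]
force: [1.3, 0.0, -0.8]
finger_gap: 0.471
```

Emit:
send_rows([
  {"gripper": 36, "travel": [12.8, -33.6, 0], "rotation": [0, 0, 0]},
  {"gripper": 36, "travel": [12.8, -33.6, 0], "rotation": [0, 0, 0]},
  {"gripper": 36, "travel": [12.8, -33.6, 0], "rotation": [0, 0, 0]},
  {"gripper": 36, "travel": [12.8, -33.6, 0], "rotation": [0, 0, 0]},
  {"gripper": 36, "travel": [12.8, -33.6, 0], "rotation": [0, 0, 0]},
  {"gripper": 36, "travel": [12.8, -33.6, 0], "rotation": [0, 0, 0]},
  {"gripper": 36, "travel": [12.8, -33.6, 0], "rotation": [0, 0, 0]},
  {"gripper": 36, "travel": [12.8, -33.6, 0], "rotation": [0, 0, 0]},
  {"gripper": 36, "travel": [12.8, -33.6, 0], "rotation": [0, 0, 0]},
  {"gripper": 36, "travel": [12.8, -33.6, 0], "rotation": [0, 0, 0]},
  {"gripper": 36, "travel": [12.8, -33.6, 0], "rotation": [0, 0, 0]},
  {"gripper": 36, "travel": [12.8, -33.6, 0], "rotation": [0, 0, 0]},
])

```text
t: 28.93
tcp_pos: [0.4323, -0.2957, 0.2028]
tool_rot: [0.075, 0.997, -0.0, 0.0]
force: [0.4, -0.4, -1.4]
finger_gap: 0.474
```

Emit:
send_rows([
  {"gripper": 36, "travel": [12.8, -33.6, 0], "rotation": [0, 0, 0]},
  {"gripper": 36, "travel": [0, 0, 0], "rotation": [0, 0, 0]},
  {"gripper": 36, "travel": [0, 0, 0], "rotation": [0, 0, 0]},
  {"gripper": 36, "travel": [0, 0, 20], "rotation": [0, 0, 0]},
  {"gripper": 36, "travel": [0, 0, 0], "rotation": [0, 0, 0]},
])

```text
t: 29.35
tcp_pos: [0.4146, -0.3231, 0.1802]
tool_rot: [0.075, 0.997, 0.002, -0.002]
force: [-0.5, 0.9, -1.4]
finger_gap: 0.467
```

Run:
```python
from h import *
st(); plan((.4145,-.325,.1)); im,c=save('wrist','w14')
cv2.imwrite('pics/w14b.png',cv2.resize(im[80:320,140:460],(800,600),interpolation=2)[...,::-1])
```

```text
t 29.35 tcp [ 0.4146 -0.3231  0.1802] yaw -8.57 zx [-0.003  0.004] F [-0.5  0.9 -1.4] gap 39.9
-> [ 0.4145 -0.325   0.1   ] total [-0.2 -1.9 80.2] rows 3 each [-0.1 -0.6 26.7]
```

View pics/w14b.png

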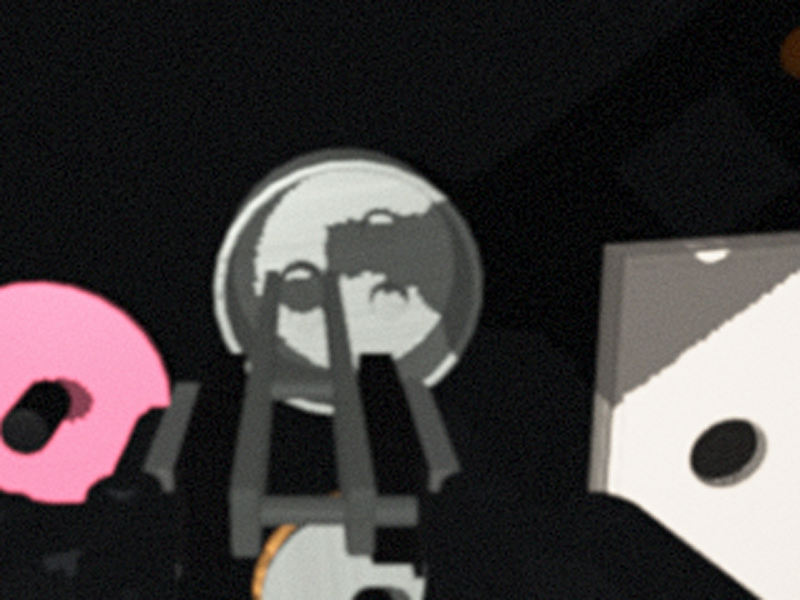

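Two placed cylinders are visible in the jar at (380,225) and (390,300), with the last held at (300,290). Release it.

Emit:
send_rows([
  {"gripper": 36, "travel": [0, 0, 30], "rotation": [0, 0, 0]},
  {"gripper": 36, "travel": [0, 0, 25], "rotation": [0, 0, 0]},
  {"gripper": 36, "travel": [0, 0, 18], "rotation": [0, 0, 0]},
  {"gripper": 36, "travel": [0, 0, 6], "rotation": [0, 0, 0]},
  {"gripper": 36, "travel": [0, 0, 0], "rotation": [0, 0, 0]},
  {"gripper": 52, "travel": [0, 0, 0], "rotation": [0, 0, 0]},
  {"gripper": 52, "travel": [0, 0, 0], "rotation": [0, 0, 0]},
  {"gripper": 52, "travel": [0, 0, 0], "rotation": [0, 0, 0]},
  {"gripper": 52, "travel": [0, 0, -15], "rotation": [0, 0, 0]},
  {"gripper": 52, "travel": [0, 0, -30], "rotation": [0, 0, 0]},
  {"gripper": 52, "travel": [0, 0, -30], "rotation": [0, 0, 0]},
  {"gripper": 52, "travel": [0, 0, -25], "rotation": [0, 0, 0]},
])

```text
t: 30.4
tcp_pos: [0.4159, -0.3258, 0.2057]
tool_rot: [0.075, 0.997, -0.001, 0.001]
force: [0.4, -1.8, -0.8]
finger_gap: 0.609
```

Run:
```python
from h import *
st(); print(manip.sense()['q'].round(2))
```

```text
t 30.4 tcp [ 0.4159 -0.3258  0.2057] yaw -8.59 zx [ 0.002 -0.002] F [ 0.4 -1.8 -0.8] gap 52.0
[-0.88  0.43  1.7   0.    1.   -2.3 ]
```

Run:
```python
from h import *
a,ca=save('top','top2'); b,cb=save('scene','s3')
for c in(ca,cb): print(pix(c,(.6200,-.051,.029)),pix(c,(.556,-.127,.012)))
u,v=pix(ca,(.59,-.08,.02)).astype(int); A=cv2.resize(a[v-35:v+35,u-45:u+45],(400,311),interpolation=2)
u2,v2=pix(cb,(.59,-.08,.02)).astype(int); B=cv2.resize(b[v2-45:v2+45,u2-58:u2+58],(400,311),interpolation=2)
print(u-45,v-35,u2-58,v2-45)
cv2.imwrite('pics/t3.png',np.hstack([A,B])[...,::-1])
```

```text
[259.97399944 169.83440914] [284.4414408  191.28886042]
[265.10026396 223.17254642] [231.10193731 218.78340829]
224 144 193 175
```

View pics/t3.png

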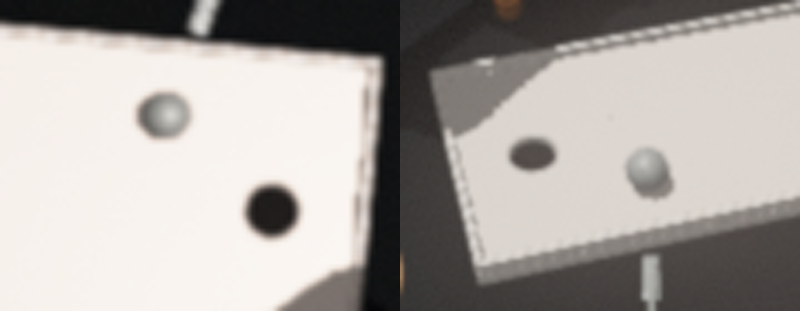

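Ball at top-crop (167,115) and scene-crop (248,168), pocket at (272,210): unchanged. Compute the push line.

Run:
```python
from h import *
_,ca=load('top2');_,cb=load('s3'); 
b=np.array([world(ca,261.4,169.9,.029),world(cb,264.9,223.7,.029)]);print(b); b=np.vstack([b.mean(0),[.6196,-.0494]]).mean(0)
p=np.mean([world(ca,285.2,191.3,.012),[.5568,-.1277],[.5555,-.1264],world(cb,193+132/3.448,175+154/3.448,.012)],0)
d=p-b; D=np.linalg.norm(d); d/=D; print('ball',b,'pocket',p,'dist',D,'dir',d, 'ang',np.degrees(np.arctan2(d[1],d[0])))
# tool x = -d ; rotate world by
ang=np.degrees(np.arctan2(-d[1],-d[0])); turn=(ang-171.4+180)%360-180; print('world turn',turn)
start=b-d*.036; s=np.array([.4145,-.3235]); w=start-s; print('start',start,'w',w,'tool xy',w@-d, w@np.array([-(-d)[1]*-1,0]) if 0 else '')
x=-d; y=np.array([x[1],-x[0]]); print('new TX',x,'TY',y,'travel',w@x*1000,w@y*1000)
```

```text
[[ 0.61983832 -0.05535185]
 [ 0.62161855 -0.05218469]]
ball [ 0.62016422 -0.05158413] pocket [ 0.55692667 -0.12773869] dist 0.09898739258247567 dir [-0.63884444 -0.76933594] ang -129.705706160969
world turn -121.10570616096899
start [ 0.64316262 -0.02388804] w [0.22866262 0.29961196] tool xy 0.37658208985738 
new TX [0.63884444 0.76933594] TY [ 0.76933594 -0.63884444] travel 376.58208985738 -15.4870657575885
```

Emit:
send_rows([
  {"gripper": 52, "travel": [0, 0, 0], "rotation": [0, 0, 7.12]},
  {"gripper": 52, "travel": [0, 0, 0], "rotation": [0, 0, 7.12]},
  {"gripper": 52, "travel": [0, 0, 0], "rotation": [0, 0, 7.12]},
  {"gripper": 52, "travel": [0, 0, 0], "rotation": [0, 0, 7.12]},
  {"gripper": 52, "travel": [0, 0, 0], "rotation": [0, 0, 7.12]},
  {"gripper": 52, "travel": [0, 0, 0], "rotation": [0, 0, 7.12]},
  {"gripper": 52, "travel": [0, 0, 0], "rotation": [0, 0, 7.12]},
  {"gripper": 52, "travel": [0, 0, 0], "rotation": [0, 0, 7.12]},
  {"gripper": 52, "travel": [0, 0, 0], "rotation": [0, 0, 7.12]},
])

```text
t: 31.25
tcp_pos: [0.4151, -0.3251, 0.2026]
tool_rot: [0.595, 0.804, 0.0, -0.001]
force: [-0.6, 0.7, -1.4]
finger_gap: 0.608
```

Emit:
send_rows([
  {"gripper": 52, "travel": [0, 0, 0], "rotation": [0, 0, 7.12]},
  {"gripper": 52, "travel": [0, 0, 0], "rotation": [0, 0, 7.12]},
  {"gripper": 52, "travel": [0, 0, 0], "rotation": [0, 0, 7.12]},
  {"gripper": 52, "travel": [0, 0, 0], "rotation": [0, 0, 7.12]},
  {"gripper": 52, "travel": [0, 0, 0], "rotation": [0, 0, 7.12]},
  {"gripper": 52, "travel": [0, 0, 0], "rotation": [0, 0, 7.12]},
  {"gripper": 52, "travel": [0, 0, 0], "rotation": [0, 0, 7.12]},
  {"gripper": 52, "travel": [0, 0, 0], "rotation": [0, 0, 7.12]},
  {"gripper": 52, "travel": [0, 0, 0], "rotation": [0, 0, 0]},
  {"gripper": 52, "travel": [0, 0, 0], "rotation": [0, 0, 0]},
])

```text
t: 32.08
tcp_pos: [0.4152, -0.3252, 0.2027]
tool_rot: [0.904, 0.427, -0.0, -0.0]
force: [0.2, -0.0, -0.9]
finger_gap: 0.61
```

Emit:
send_rows([
  {"gripper": 52, "travel": [31.4, -1.3, 0], "rotation": [0, 0, 0]},
  {"gripper": 52, "travel": [31.4, -1.3, 0], "rotation": [0, 0, 0]},
  {"gripper": 52, "travel": [31.4, -1.3, 0], "rotation": [0, 0, 0]},
  {"gripper": 52, "travel": [31.4, -1.3, 0], "rotation": [0, 0, 0]},
  {"gripper": 52, "travel": [31.4, -1.3, 0], "rotation": [0, 0, 0]},
  {"gripper": 52, "travel": [31.4, -1.3, 0], "rotation": [0, 0, 0]},
  {"gripper": 52, "travel": [31.4, -1.3, 0], "rotation": [0, 0, 0]},
  {"gripper": 52, "travel": [31.4, -1.3, 0], "rotation": [0, 0, 0]},
  {"gripper": 52, "travel": [31.4, -1.3, 0], "rotation": [0, 0, 0]},
  {"gripper": 52, "travel": [31.4, -1.3, 0], "rotation": [0, 0, 0]},
  {"gripper": 52, "travel": [31.4, -1.3, 0], "rotation": [0, 0, 0]},
  {"gripper": 52, "travel": [31.4, -1.3, 0], "rotation": [0, 0, 0]},
])

```text
t: 33.08
tcp_pos: [0.6443, -0.0239, 0.2027]
tool_rot: [0.904, 0.427, -0.0, -0.0]
force: [1.1, -0.1, -1.8]
finger_gap: 0.612
```

Emit:
send_rows([
  {"gripper": 52, "travel": [0, 0, 0], "rotation": [0, 0, 0]},
  {"gripper": 52, "travel": [0, 0, 0], "rotation": [0, 0, 0]},
  {"gripper": 52, "travel": [0, 0, 0], "rotation": [0, 0, 0]},
])

```text
t: 33.33
tcp_pos: [0.6431, -0.0254, 0.2025]
tool_rot: [0.904, 0.427, -0.001, -0.0]
force: [1.1, -0.1, -1.3]
finger_gap: 0.609
```

```bash
sed -i 's/radians(-8.6)/radians(-129.7)/' h.py
python3 - <<'E'
from h import *
st(); print(manip.sense()['q'].round(2)); plan((.6432,-.0239,.2))
s=manip.sense();
E
```

```text
t 33.33 tcp [ 0.6431 -0.0254  0.2025] yaw -129.5 zx [-0.002 -0.   ] F [ 1.1 -0.1 -1.3] gap 52.1
[-0.21  0.58  1.41 -0.    1.15  0.48]
-> [ 0.6432 -0.0239  0.2   ] total [ 1.2 -0.9  2.5] rows 1 each [ 1.2 -0.9  2.5]
```

Emit:
send_rows([
  {"gripper": 53, "travel": [1, -1, 30], "rotation": [0, 0, 0]},
  {"gripper": 53, "travel": [0, 0, 30], "rotation": [0, 0, 0]},
  {"gripper": 53, "travel": [0, 0, 20], "rotation": [0, 0, 0]},
  {"gripper": 53, "travel": [0, 0, 14], "rotation": [0, 0, 0]},
  {"gripper": 53, "travel": [0, 0, 0], "rotation": [0, 0, 0]},
  {"gripper": 53, "travel": [0, 0, 0], "rotation": [0, 0, 0]},
  {"gripper": 53, "travel": [0, 0, 0], "rotation": [0, 0, 0]},
])

```text
t: 33.92
tcp_pos: [0.6442, -0.025, 0.1102]
tool_rot: [0.905, 0.425, 0.001, 0.001]
force: [0.3, -0.3, -0.8]
finger_gap: 0.623
```

Run:
```python
from h import *
st(); b,cb=save('scene','s4'); w,cw=save('wrist','w15'); s=manip.sense()['tcp_pos']
print('ball pred',pix(cw,(.6202,-.0516,.029)),pix(cb,(.6202,-.0516,.029)), 'jaw',pix(cb,s-[0,0,.0865]))
u2,v2=pix(cb,(.6,-.06,.04)).astype(int); B=cv2.resize(b[v2-45:v2+45,u2-58:u2+58],(400,311),interpolation=2); print(u2-58,v2-45)
W=cv2.resize(w[140:296,160:360],(400,311),interpolation=2)
cv2.imwrite('pics/t4.png',np.hstack([W,B])[...,::-1])
```

```text
t 33.92 tcp [ 0.6442 -0.025   0.1102] yaw -129.67 zx [ 0.002 -0.   ] F [ 0.3 -0.3 -0.8] gap 53.2
ball pred [258.91516084 237.04381683] [264.91614953 223.28131981] jaw [277.7496128  228.20743172]
201 171
```

View pics/t4.png

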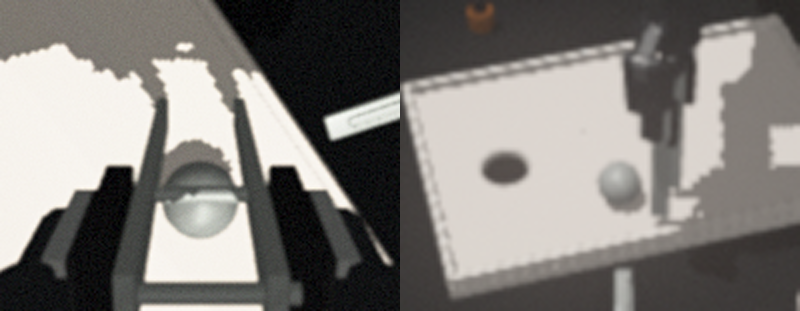

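The ball is centred between the jaws in the wrist view. Push slowly.

Emit:
send_rows([
  {"gripper": 53, "travel": [-6, 0, 2], "rotation": [0, 0, 0]},
  {"gripper": 53, "travel": [-6, 0, 0], "rotation": [0, 0, 0]},
  {"gripper": 53, "travel": [-4, 0, 0], "rotation": [0, 0, 0]},
  {"gripper": 53, "travel": [-2, 0, 0], "rotation": [0, 0, 0]},
  {"gripper": 53, "travel": [-2, 0, 0], "rotation": [0, 0, 0]},
  {"gripper": 53, "travel": [-2, 0, 0], "rotation": [0, 0, 0]},
  {"gripper": 53, "travel": [-2, 0, 0], "rotation": [0, 0, 0]},
  {"gripper": 53, "travel": [-2, 0, 0], "rotation": [0, 0, 0]},
  {"gripper": 53, "travel": [-2, 0, 0], "rotation": [0, 0, 0]},
  {"gripper": 53, "travel": [-2, 0, 0], "rotation": [0, 0, 0]},
  {"gripper": 53, "travel": [-2, 0, 0], "rotation": [0, 0, 0]},
  {"gripper": 53, "travel": [-2, 0, 0], "rotation": [0, 0, 0]},
])

```text
t: 35.02
tcp_pos: [0.6219, -0.0503, 0.1071]
tool_rot: [0.905, 0.426, -0.0, -0.0]
force: [-0.3, 0.5, -0.3]
finger_gap: 0.616
```

Emit:
send_rows([
  {"gripper": 53, "travel": [-2.5, 0, 0], "rotation": [0, 0, 0]},
  {"gripper": 53, "travel": [-2.5, 0, 0], "rotation": [0, 0, 0]},
  {"gripper": 53, "travel": [-2.5, 0, 0], "rotation": [0, 0, 0]},
  {"gripper": 53, "travel": [-2.5, 0, 0], "rotation": [0, 0, 0]},
  {"gripper": 53, "travel": [-2.5, 0, 0], "rotation": [0, 0, 0]},
  {"gripper": 53, "travel": [-2.5, 0, 0], "rotation": [0, 0, 0]},
  {"gripper": 53, "travel": [-2.5, 0, 0], "rotation": [0, 0, 0]},
  {"gripper": 53, "travel": [-2.5, 0, 0], "rotation": [0, 0, 0]},
  {"gripper": 53, "travel": [-2.5, 0, 0], "rotation": [0, 0, 0]},
  {"gripper": 53, "travel": [-2.5, 0, 0], "rotation": [0, 0, 0]},
  {"gripper": 53, "travel": [-2.5, 0, 0], "rotation": [0, 0, 0]},
  {"gripper": 53, "travel": [-2.5, 0, 0], "rotation": [0, 0, 0]},
])

```text
t: 36.02
tcp_pos: [0.6028, -0.0735, 0.1071]
tool_rot: [0.905, 0.426, 0.0, 0.0]
force: [-0.3, 0.7, -0.7]
finger_gap: 0.622
```

Emit:
send_rows([
  {"gripper": 53, "travel": [-2.5, 0, 0], "rotation": [0, 0, 0]},
  {"gripper": 53, "travel": [-2.5, 0, 0], "rotation": [0, 0, 0]},
  {"gripper": 53, "travel": [-2.5, 0, 0], "rotation": [0, 0, 0]},
  {"gripper": 53, "travel": [-2.5, 0, 0], "rotation": [0, 0, 0]},
  {"gripper": 53, "travel": [-2.5, 0, 0], "rotation": [0, 0, 0]},
  {"gripper": 53, "travel": [-2.5, 0, 0], "rotation": [0, 0, 0]},
  {"gripper": 53, "travel": [-2.5, 0, 0], "rotation": [0, 0, 0]},
  {"gripper": 53, "travel": [-2.5, 0, 0], "rotation": [0, 0, 0]},
  {"gripper": 53, "travel": [-2.5, 0, 0], "rotation": [0, 0, 0]},
  {"gripper": 53, "travel": [-2.5, 0, 0], "rotation": [0, 0, 0]},
  {"gripper": 53, "travel": [-2.5, 0, 0], "rotation": [0, 0, 0]},
  {"gripper": 53, "travel": [-2.5, 0, 0], "rotation": [0, 0, 0]},
])

```text
t: 37.02
tcp_pos: [0.5837, -0.0966, 0.1071]
tool_rot: [0.905, 0.426, 0.0, 0.0]
force: [-0.4, -0.4, -1.1]
finger_gap: 0.617
```

Run:
```python
from h import *
st(); b,cb=save('scene','s5'); w,cw=save('wrist','w16'); s=manip.sense()['tcp_pos']
print('dist tcp-pocket',np.linalg.norm(s[:2]-[.5569,-.1277]),'in pocket pix',pix(cb,(.5569,-.1277,.022)),pix(cw,(.5569,-.1277,.022)))
u2,v2=pix(cb,(.575,-.1,.04)).astype(int); B=cv2.resize(b[v2-45:v2+45,u2-58:u2+58],(400,311),interpolation=2); print(u2-58,v2-45)
W=cv2.resize(w[140:296,160:360],(400,311),interpolation=2)
cv2.imwrite('pics/t5.png',np.hstack([W,B])[...,::-1])
```

```text
t 37.02 tcp [ 0.5837 -0.0966  0.1071] yaw -129.63 zx [ 0. -0.] F [-0.4 -0.4 -1.1] gap 52.7
dist tcp-pocket 0.04081250648241476 in pocket pix [230.74021571 216.50164677] [260.41394317 239.61847368]
184 168
```

View pics/t5.png

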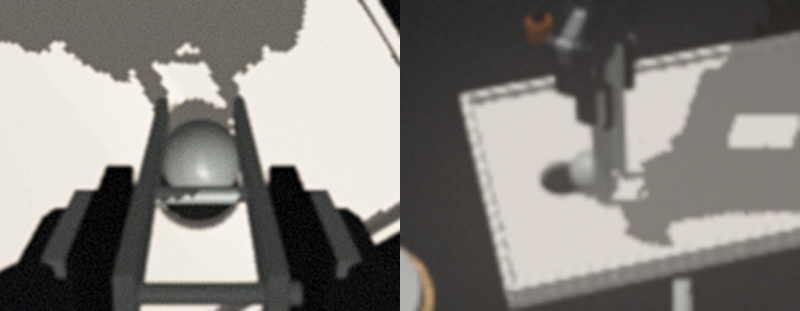

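The ball is cradled at the pocket edge and lined up. Last nudge.

Emit:
send_rows([
  {"gripper": 53, "travel": [-2, 0, 0], "rotation": [0, 0, 0]},
  {"gripper": 53, "travel": [-2, 0, 0], "rotation": [0, 0, 0]},
  {"gripper": 53, "travel": [-2, 0, 0], "rotation": [0, 0, 0]},
  {"gripper": 53, "travel": [-2, 0, 0], "rotation": [0, 0, 0]},
  {"gripper": 53, "travel": [-2, 0, 0], "rotation": [0, 0, 0]},
  {"gripper": 53, "travel": [-2, 0, 0], "rotation": [0, 0, 0]},
  {"gripper": 53, "travel": [-2, 0, 0], "rotation": [0, 0, 0]},
  {"gripper": 53, "travel": [-2, 0, 0], "rotation": [0, 0, 0]},
  {"gripper": 53, "travel": [-2, 0, 0], "rotation": [0, 0, 0]},
  {"gripper": 53, "travel": [-2, 0, 0], "rotation": [0, 0, 0]},
  {"gripper": 53, "travel": [-2, 0, 0], "rotation": [0, 0, 0]},
  {"gripper": 53, "travel": [0, 0, 0], "rotation": [0, 0, 0]},
])

```text
t: 38.12
tcp_pos: [0.5695, -0.1136, 0.1071]
tool_rot: [0.905, 0.425, -0.0, -0.0]
force: [0.9, -0.7, -0.4]
finger_gap: 0.617
```

Emit:
send_rows([
  {"gripper": 53, "travel": [0, 0, 0], "rotation": [0, 0, 0]},
  {"gripper": 53, "travel": [0, 0, 0], "rotation": [0, 0, 0]},
  {"gripper": 53, "travel": [0, 0, 0], "rotation": [0, 0, 0]},
  {"gripper": 53, "travel": [0, 0, 0], "rotation": [0, 0, 0]},
])

```text
t: 38.45
tcp_pos: [0.5698, -0.1132, 0.1071]
tool_rot: [0.905, 0.426, 0.0, 0.0]
force: [-0.1, -0.1, -0.8]
finger_gap: 0.619
```

Run:
```python
from h import *
st(); w,cw=save('wrist','w17')
def f(n):
    im,c=load(n); g=cv2.medianBlur(cv2.cvtColor(im,cv2.COLOR_RGB2GRAY),3); w=cv2.resize(g[180:290,225:300],None,fx=4,fy=4,interpolation=2)
    C=cv2.HoughCircles(w,cv2.HOUGH_GRADIENT,1,20,param1=60,param2=12,minRadius=56,maxRadius=100)
    for a,b,r in ([] if C is None else C[0][:4]):
        u,v=a/4+225,b/4+180; print(n,(u,v),'r',r/4,world(c,u,v,.022).round(4),world(c,u,v,.029).round(4))
    z=c['cam_to_world'][2][3]; print('cam z',round(float(z),3),'pocket',pix(c,(.5569,-.1277,.022)))
for n in('w15','w16','w17'): f(n)
```

```text
t 38.45 tcp [ 0.5698 -0.1132  0.1071] yaw -129.62 zx [ 0. -0.] F [-0.1 -0.1 -0.8] gap 52.9
w15 (np.float32(260.125), np.float32(240.375)) r 19.15 [ 0.6167 -0.0575] [ 0.619  -0.0548]
w15 (np.float32(263.125), np.float32(258.375)) r 23.175 [ 0.6071 -0.0735] [ 0.6096 -0.0702]
w15 (np.float32(257.375), np.float32(235.125)) r 24.85 [ 0.6181 -0.0519] [ 0.6203 -0.0493]
w15 (np.float32(265.875), np.float32(213.625)) r 23.7 [ 0.6372 -0.0408] [ 0.6388 -0.0385]
cam z 0.254 pocket [258.93471127 322.9215773 ]
w16 (np.float32(258.875), np.float32(232.125)) r 22.6 [ 0.5605 -0.1212] [ 0.5627 -0.1187]
w16 (np.float32(260.875), np.float32(257.875)) r 24.575 [ 0.5455 -0.1421] [ 0.5481 -0.139 ]
w16 (np.float32(258.875), np.float32(220.875)) r 21.475 [ 0.5674 -0.1129] [ 0.5693 -0.1106]
w16 (np.float32(264.125), np.float32(217.375)) r 24.3 [ 0.573  -0.1133] [ 0.5748 -0.111 ]
cam z 0.251 pocket [260.41394317 239.61847368]
w17 (np.float32(258.625), np.float32(213.125)) r 20.125 [ 0.5585 -0.1236] [ 0.5602 -0.1215]
w17 (np.float32(261.875), np.float32(254.125)) r 23.475 [ 0.5352 -0.1561] [ 0.5377 -0.153 ]
w17 (np.float32(255.875), np.float32(222.375)) r 20.1 [ 0.5511 -0.1287] [ 0.5531 -0.1264]
w17 (np.float32(264.875), np.float32(218.625)) r 23.475 [ 0.5594 -0.131 ] [ 0.5611 -0.1287]
cam z 0.251 pocket [260.2818001  217.59244141]
```

Emit:
send_rows([
  {"gripper": 52, "travel": [7, 0, 0], "rotation": [0, 0, 0]},
  {"gripper": 52, "travel": [13, 0, 0], "rotation": [0, 0, 0]},
  {"gripper": 52, "travel": [0, 0, -20], "rotation": [0, 0, 0]},
  {"gripper": 52, "travel": [0, 0, -35], "rotation": [0, 0, 0]},
  {"gripper": 52, "travel": [0, 0, -38], "rotation": [0, 0, 0]},
  {"gripper": 50, "travel": [0, 0, 0], "rotation": [0, 0, 0]},
])

```text
t: 39.0
tcp_pos: [0.5881, -0.0983, 0.2076]
tool_rot: [0.905, 0.426, 0.006, 0.005]
force: [1.7, 0.1, 0.0]
finger_gap: 0.588
```

Emit:
send_rows([
  {"gripper": 48, "travel": [0, 0, 0], "rotation": [0, 0, -7.12]},
  {"gripper": 48, "travel": [0, 0, 0], "rotation": [0, 0, -7.12]},
  {"gripper": 48, "travel": [0, 0, 0], "rotation": [0, 0, -7.12]},
  {"gripper": 48, "travel": [0, 0, 0], "rotation": [0, 0, -7.12]},
  {"gripper": 48, "travel": [0, 0, 0], "rotation": [0, 0, -7.12]},
  {"gripper": 48, "travel": [0, 0, 0], "rotation": [0, 0, -7.12]},
  {"gripper": 48, "travel": [0, 0, 0], "rotation": [0, 0, -7.12]},
  {"gripper": 48, "travel": [0, 0, 0], "rotation": [0, 0, -7.12]},
  {"gripper": 48, "travel": [0, 0, 0], "rotation": [0, 0, -7.12]},
])

```text
t: 39.75
tcp_pos: [0.5831, -0.0969, 0.1998]
tool_rot: [0.538, 0.843, 0.0, -0.0]
force: [0.3, -0.0, -1.0]
finger_gap: 0.561
```

Emit:
send_rows([
  {"gripper": 48, "travel": [0, 0, 0], "rotation": [0, 0, -7.12]},
  {"gripper": 48, "travel": [0, 0, 0], "rotation": [0, 0, -7.12]},
  {"gripper": 48, "travel": [0, 0, 0], "rotation": [0, 0, -7.12]},
  {"gripper": 48, "travel": [0, 0, 0], "rotation": [0, 0, -7.12]},
  {"gripper": 48, "travel": [0, 0, 0], "rotation": [0, 0, -7.12]},
  {"gripper": 48, "travel": [0, 0, 0], "rotation": [0, 0, -7.12]},
  {"gripper": 48, "travel": [0, 0, 0], "rotation": [0, 0, -7.12]},
  {"gripper": 48, "travel": [0, 0, 0], "rotation": [0, 0, -7.12]},
  {"gripper": 48, "travel": [0, 0, 0], "rotation": [0, 0, 0]},
  {"gripper": 48, "travel": [0, 0, 0], "rotation": [0, 0, 0]},
])

```text
t: 40.58
tcp_pos: [0.5829, -0.0971, 0.1999]
tool_rot: [0.076, 0.997, 0.0, 0.0]
force: [-0.8, -0.3, -1.5]
finger_gap: 0.561
```

Emit:
send_rows([
  {"gripper": 48, "travel": [17.1, 29.3, 0], "rotation": [0, 0, 0]},
  {"gripper": 48, "travel": [17.1, 29.3, 0], "rotation": [0, 0, 0]},
  {"gripper": 48, "travel": [17.1, 29.3, 0], "rotation": [0, 0, 0]},
  {"gripper": 48, "travel": [17.1, 29.3, 0], "rotation": [0, 0, 0]},
  {"gripper": 48, "travel": [17.1, 29.3, 0], "rotation": [0, 0, 0]},
  {"gripper": 48, "travel": [17.1, 29.3, 0], "rotation": [0, 0, 0]},
  {"gripper": 48, "travel": [17.1, 29.3, 0], "rotation": [0, 0, 0]},
  {"gripper": 48, "travel": [17.1, 29.3, 0], "rotation": [0, 0, 0]},
  {"gripper": 48, "travel": [17.1, 29.3, 0], "rotation": [0, 0, 0]},
  {"gripper": 48, "travel": [17.1, 29.3, 0], "rotation": [0, 0, 0]},
  {"gripper": 48, "travel": [17.1, 29.3, 0], "rotation": [0, 0, 0]},
  {"gripper": 48, "travel": [17.1, 29.3, 0], "rotation": [0, 0, 0]},
])

```text
t: 41.58
tcp_pos: [0.4314, 0.2823, 0.2002]
tool_rot: [0.076, 0.997, 0.0, 0.0]
force: [1.0, -0.0, -0.8]
finger_gap: 0.559
```

Emit:
send_rows([
  {"gripper": 48, "travel": [17.1, 29.3, 0], "rotation": [0, 0, 0]},
  {"gripper": 48, "travel": [0, 0, 0], "rotation": [0, 0, 0]},
  {"gripper": 48, "travel": [0, 0, 0], "rotation": [0, 0, 0]},
  {"gripper": 48, "travel": [0, 0, 0], "rotation": [0, 0, 0]},
])

```text
t: 41.92
tcp_pos: [0.4195, 0.3121, 0.2001]
tool_rot: [0.075, 0.997, -0.0, 0.0]
force: [0.1, 0.0, -1.2]
finger_gap: 0.562
```

```bash
sed -i 's/radians(-129.7)/radians(-8.6)/' h.py
python3 - <<'E'
from h import *
st(); plan((.4195,.3118,.2)); a,c=save('top','top5'); b,cb=save('scene','s6'); w,cw=save('wrist','w18')
o,_=load('top2'); ob,_=load('s3')
for n,P in dict(pocket=(.5569,-.1277,.022),ballold=(.62,-.0516,.029)).items():
    u,v=pix(c,P).astype(int); print(n,o[v-2:v+3,u-2:u+3].mean().round(),'->',a[v-2:v+3,u-2:u+3].mean().round())
    u,v=pix(cb,P).astype(int); print(' scene',ob[v-2:v+3,u-2:u+3].mean().round(),'->',b[v-2:v+3,u-2:u+3].mean().round())
s=manip.sense()['tcp_pos']; st_=pix(cb,s-[0,0,.05]).astype(int)
u,v=pix(c,(.5569,-.1277,.022)).astype(int);j,k=pix(c,(.4315,-.306,.02)).astype(int)
R=lambda im,u,v,h,ww,sz: cv2.resize(im[v-h:v+h,u-ww:u+ww],sz,interpolation=2)
u2,v2=pix(cb,(.5569,-.1277,.022)).astype(int);j2,k2=pix(cb,(.4315,-.306,.02)).astype(int)
top=np.hstack([R(a,u,v,24,32,(400,300)),R(a,j,k,24,32,(400,300))]); bot=np.hstack([R(b,u2,v2,27,36,(400,300)),R(b,st_[0],st_[1],45,60,(400,300))])
cv2.imwrite('pics/f1.png',np.vstack([top,bot])[...,::-1]); print(u2-36,v2-27,st_-[60,45],'jaw pred',pix(cb,s-[0,0,.0865]))
E
```

```text
t 41.92 tcp [0.4195 0.3121 0.2001] yaw -8.61 zx [ 0. -0.] F [ 0.1  0.  -1.2] gap 48.0
-> [0.4195 0.3118 0.2   ] total [-0.  -0.3  0.1] rows 1 each [-0.  -0.3  0.1]
pocket 30.0 -> 149.0
 scene 118.0 -> 161.0
ballold 165.0 -> 243.0
 scene 173.0 -> 214.0
194 189 [292  76] jaw pred [350.35673062 131.75043213]
```

View pics/f1.png

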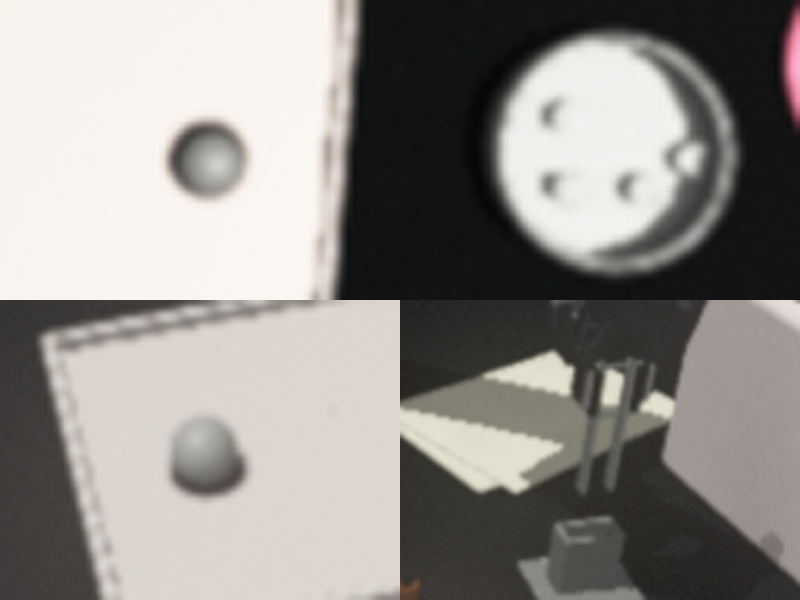

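The ball sits sunk in the pocket, four cylinders are in the jar (one at (690,158) nearer the wall but inside), tongs straight above the holder. Lower them in.

Emit:
send_rows([
  {"gripper": 48, "travel": [0, 0, 25], "rotation": [0, 0, 0]},
  {"gripper": 48, "travel": [0, 0, 20], "rotation": [0, 0, 0]},
  {"gripper": 48, "travel": [0, 0, 15], "rotation": [0, 0, 0]},
  {"gripper": 48, "travel": [0, 0, 15], "rotation": [0, 0, 0]},
  {"gripper": 48, "travel": [0, 0, 15], "rotation": [0, 0, 0]},
  {"gripper": 48, "travel": [0, 0, 8], "rotation": [0, 0, 0]},
  {"gripper": 48, "travel": [0, 0, 4], "rotation": [0, 0, 0]},
  {"gripper": 48, "travel": [0, 0, 0], "rotation": [0, 0, 0]},
  {"gripper": 48, "travel": [0, 0, 0], "rotation": [0, 0, 0]},
  {"gripper": 48, "travel": [0, 0, 0], "rotation": [0, 0, 0]},
])

```text
t: 42.9
tcp_pos: [0.4203, 0.3121, 0.0989]
tool_rot: [0.075, 0.997, 0.0, 0.001]
force: [-0.9, 0.7, -2.1]
finger_gap: 0.568
```

Run:
```python
from h import *
st()
```

```text
t 42.9 tcp [0.4203 0.3121 0.0989] yaw -8.61 zx [0.002 0.001] F [-0.9  0.7 -2.1] gap 48.5
```

Inside the well, no contact yet. Ease down to the floor.

Emit:
send_rows([
  {"gripper": 48, "travel": [0, 0, 2], "rotation": [0, 0, 0]},
  {"gripper": 48, "travel": [0, 0, 1.5], "rotation": [0, 0, 0]},
  {"gripper": 48, "travel": [0, 0, 0], "rotation": [0, 0, 0]},
  {"gripper": 48, "travel": [0, 0, 0], "rotation": [0, 0, 0]},
  {"gripper": 48, "travel": [0, 0, 0], "rotation": [0, 0, 0]},
])

```text
t: 43.32
tcp_pos: [0.4198, 0.3121, 0.0948]
tool_rot: [0.075, 0.997, 0.0, 0.0]
force: [0.4, 0.9, -0.7]
finger_gap: 0.562
```

Emit:
send_rows([
  {"gripper": 48, "travel": [0, 0, 1], "rotation": [0, 0, 0]},
  {"gripper": 52, "travel": [0, 0, 0], "rotation": [0, 0, 0]},
  {"gripper": 56, "travel": [0, 0, 0], "rotation": [0, 0, 0]},
  {"gripper": 60, "travel": [0, 0, 0], "rotation": [0, 0, 0]},
  {"gripper": 85, "travel": [0, 0, 0], "rotation": [0, 0, 0]},
  {"gripper": 85, "travel": [0, 0, 0], "rotation": [0, 0, 0]},
  {"gripper": 85, "travel": [0, 0, 0], "rotation": [0, 0, 0]},
  {"gripper": 85, "travel": [0, 0, 0], "rotation": [0, 0, 0]},
  {"gripper": 85, "travel": [0, 0, -15], "rotation": [0, 0, 0]},
  {"gripper": 85, "travel": [0, 0, -30], "rotation": [0, 0, 0]},
  {"gripper": 85, "travel": [0, 0, -35], "rotation": [0, 0, 0]},
  {"gripper": 85, "travel": [0, 0, -35], "rotation": [0, 0, 0]},
])

```text
t: 44.32
tcp_pos: [0.4189, 0.3116, 0.2093]
tool_rot: [0.075, 0.997, -0.001, -0.001]
force: [0.6, -0.8, -0.6]
finger_gap: 0.995
```

Emit:
send_rows([
  {"gripper": 85, "travel": [0, 0, -34], "rotation": [0, 0, 0]},
  {"gripper": 85, "travel": [0, 0, 0], "rotation": [0, 0, 0]},
  {"gripper": 85, "travel": [0, 0, 0], "rotation": [0, 0, 0]},
  {"gripper": 85, "travel": [0, 0, 0], "rotation": [0, 0, 0]},
])

```text
t: 44.65
tcp_pos: [0.419, 0.3117, 0.2422]
tool_rot: [0.075, 0.997, -0.0, -0.0]
force: [-0.5, -0.3, 0.2]
finger_gap: 0.993
```

Run:
```python
from h import *
st(); b,c=save('wrist','w19'); a,c0=load('w2')
# match the tongs-top region of the first view to now
u,v=pix(c0,(.4195,.3122,.136)); T=a[int(v)-18:int(v)+12,int(u)-26:int(u)+26].astype(np.uint8)
u1,v1=pix(c,(.4195,.3122,.136)); r=cv2.matchTemplate(b,T,cv2.TM_CCOEFF_NORMED); _,m,_,l=cv2.minMaxLoc(r)
print('score',m,'found',l[0]+26+u%1,l[1]+18+v%1,'expected',u1,v1)
sc,cs=save('scene','s7'); so,_=load('scene0'); x,y=pix(cs,(.42,.312,.08)).astype(int)
T=so[y-35:y+35,x-25:x+25]; r=cv2.matchTemplate(sc[y-50:y+50,x-40:x+40],T,cv2.TM_CCOEFF_NORMED); print('scene',cv2.minMaxLoc(r))
plan((.5,-.06,.24),(.6172,-.3139,.24),step=36)
```

```text
t 44.65 tcp [0.419  0.3117 0.2422] yaw -8.59 zx [-0.001 -0.   ] F [-0.5 -0.3  0.2] gap 84.8
score 0.7839947938919067 found 260.9515998004041 193.8550211383016 expected 261.6175988822512 192.52941421869374
scene (-0.03146990388631821, 0.8377282023429871, (26, 30), (14, 15))
-> [ 0.5  -0.06  0.24] total [-136.2 -355.     1. ] rows 11 each [-12.4 -32.3   0.1]
-> [ 0.6172 -0.3139  0.24  ] total [-153.8 -233.5   -0. ] rows 8 each [-19.2 -29.2  -0. ]
```

Tongs are standing back in the same place (template match within 1 px). Back to the lid.

Emit:
send_rows([
  {"gripper": 85, "travel": [-12.4, -32.3, 0], "rotation": [0, 0, 0]},
  {"gripper": 85, "travel": [-12.4, -32.3, 0], "rotation": [0, 0, 0]},
  {"gripper": 85, "travel": [-12.4, -32.3, 0], "rotation": [0, 0, 0]},
  {"gripper": 85, "travel": [-12.4, -32.3, 0], "rotation": [0, 0, 0]},
  {"gripper": 85, "travel": [-12.4, -32.3, 0], "rotation": [0, 0, 0]},
  {"gripper": 85, "travel": [-12.4, -32.3, 0], "rotation": [0, 0, 0]},
  {"gripper": 85, "travel": [-12.4, -32.3, 0], "rotation": [0, 0, 0]},
  {"gripper": 85, "travel": [-12.4, -32.3, 0], "rotation": [0, 0, 0]},
  {"gripper": 85, "travel": [-12.4, -32.3, 0], "rotation": [0, 0, 0]},
  {"gripper": 85, "travel": [-12.4, -32.3, 0], "rotation": [0, 0, 0]},
  {"gripper": 85, "travel": [-12.4, -32.3, 0], "rotation": [0, 0, 0]},
])

```text
t: 45.67
tcp_pos: [0.5005, -0.0612, 0.2409]
tool_rot: [0.075, 0.997, 0.001, -0.002]
force: [0.2, 0.2, 0.4]
finger_gap: 0.995
```

Emit:
send_rows([
  {"gripper": 85, "travel": [-19.2, -29.2, 0], "rotation": [0, 0, 0]},
  {"gripper": 85, "travel": [-19.2, -29.2, 0], "rotation": [0, 0, 0]},
  {"gripper": 85, "travel": [-19.2, -29.2, 0], "rotation": [0, 0, 0]},
  {"gripper": 85, "travel": [-19.2, -29.2, 0], "rotation": [0, 0, 0]},
  {"gripper": 85, "travel": [-19.2, -29.2, 0], "rotation": [0, 0, 0]},
  {"gripper": 85, "travel": [-19.2, -29.2, 0], "rotation": [0, 0, 0]},
  {"gripper": 85, "travel": [-19.2, -29.2, 0], "rotation": [0, 0, 0]},
  {"gripper": 85, "travel": [-19.2, -29.2, 0], "rotation": [0, 0, 0]},
  {"gripper": 85, "travel": [0, 0, 0], "rotation": [0, 0, 0]},
  {"gripper": 85, "travel": [0, 0, 0], "rotation": [0, 0, 0]},
  {"gripper": 85, "travel": [0, 0, 0], "rotation": [0, 0, 0]},
  {"gripper": 85, "travel": [0, 0, 0], "rotation": [0, 0, 0]},
])

```text
t: 46.67
tcp_pos: [0.6175, -0.312, 0.2413]
tool_rot: [0.074, 0.997, 0.001, -0.001]
force: [-1.4, -0.0, -0.2]
finger_gap: 0.995
```

Run:
```python
from h import *
st(); im,c=save('wrist','w20'); u,v=pix(c,(.617,-.314,.014)); g=cv2.GaussianBlur(cv2.cvtColor(im,cv2.COLOR_RGB2GRAY),(0,0),1)
C=cv2.HoughCircles(g,cv2.HOUGH_GRADIENT,1,20,param1=80,param2=18,minRadius=40,maxRadius=56)
for a,b,r in ([] if C is None else C[0][:4]): print((a,b,r),world(c,a,b,.014).round(4))
print('exp',u,v); plan((.6171,-.3141,.0225))
```

```text
t 46.67 tcp [ 0.6175 -0.312   0.2413] yaw -8.54 zx [-0.003  0.002] F [-1.4 -0.  -0.2] gap 85.0
(np.float32(258.5), np.float32(161.5), np.float32(47.1)) [ 0.612  -0.3138]
(np.float32(240.5), np.float32(7.5), np.float32(49.8)) [ 0.4313 -0.3072]
(np.float32(122.5), np.float32(59.5), np.float32(44.0)) [ 0.4637 -0.4573]
(np.float32(132.5), np.float32(77.5), np.float32(40.7)) [ 0.4855 -0.4507]
exp 258.8835704325836 165.21631254534975
-> [ 0.6171 -0.3141  0.0225] total [  0.3  -2.2 219.4] rows 7 each [ 0.  -0.3 31.3]
```

Emit:
send_rows([
  {"gripper": 85, "travel": [0, -1.5, 38], "rotation": [0, 0, 0]},
  {"gripper": 85, "travel": [0, 0, 38], "rotation": [0, 0, 0]},
  {"gripper": 85, "travel": [0, 0, 38], "rotation": [0, 0, 0]},
  {"gripper": 85, "travel": [0, 0, 38], "rotation": [0, 0, 0]},
  {"gripper": 85, "travel": [0, 0, 34], "rotation": [0, 0, 0]},
  {"gripper": 85, "travel": [0, 0, 20], "rotation": [0, 0, 0]},
  {"gripper": 85, "travel": [0, 0, 12], "rotation": [0, 0, 0]},
  {"gripper": 85, "travel": [0, 0, 0], "rotation": [0, 0, 0]},
  {"gripper": 85, "travel": [0, 0, 0], "rotation": [0, 0, 0]},
  {"gripper": 85, "travel": [0, 0, 0], "rotation": [0, 0, 0]},
], newtons=40)

```text
t: 47.55
tcp_pos: [0.6196, -0.3157, 0.0268]
tool_rot: [0.075, 0.997, -0.001, 0.002]
force: [-0.3, 1.0, 0.6]
finger_gap: 0.991
```

Run:
```python
from h import *
st()
```

```text
t 47.55 tcp [ 0.6196 -0.3157  0.0268] yaw -8.56 zx [ 0.003 -0.002] F [-0.3  1.   0.6] gap 84.6
```

Emit:
send_rows([
  {"gripper": 85, "travel": [0, 0, 0], "rotation": [0, 0, 0]},
  {"gripper": 85, "travel": [0, 0, 0], "rotation": [0, 0, 0]},
  {"gripper": 85, "travel": [0, 0, 0], "rotation": [0, 0, 0]},
  {"gripper": 85, "travel": [0, 0, 0], "rotation": [0, 0, 0]},
])

```text
t: 47.88
tcp_pos: [0.6185, -0.3155, 0.0256]
tool_rot: [0.075, 0.997, -0.0, 0.001]
force: [0.6, 0.5, -1.3]
finger_gap: 0.993
```

Emit:
send_rows([
  {"gripper": 85, "travel": [1, 0.8, 3], "rotation": [0, 0, 0]},
  {"gripper": 85, "travel": [0, 0, 0], "rotation": [0, 0, 0]},
  {"gripper": 10, "travel": [0, 0, 0], "rotation": [0, 0, 0]},
  {"gripper": 10, "travel": [0, 0, 0], "rotation": [0, 0, 0]},
  {"gripper": 10, "travel": [0, 0, 0], "rotation": [0, 0, 0]},
  {"gripper": 10, "travel": [0, 0, 0], "rotation": [0, 0, 0]},
  {"gripper": 10, "travel": [0, 0, 0], "rotation": [0, 0, 0]},
  {"gripper": 10, "travel": [0, 0, 0], "rotation": [0, 0, 0]},
  {"gripper": 10, "travel": [0, 0, 0], "rotation": [0, 0, 0]},
  {"gripper": 10, "travel": [0, 0, 0], "rotation": [0, 0, 0]},
])

```text
t: 48.72
tcp_pos: [0.6175, -0.3144, 0.0218]
tool_rot: [0.075, 0.997, -0.0, 0.0]
force: [-0.3, -0.0, 1.0]
finger_gap: 0.263
```

Emit:
send_rows([
  {"gripper": 10, "travel": [0, 0, -10], "rotation": [0, 0, 0]},
  {"gripper": 10, "travel": [0, 0, -25], "rotation": [0, 0, 0]},
  {"gripper": 10, "travel": [0, 0, -30], "rotation": [0, 0, 0]},
  {"gripper": 10, "travel": [0, 0, -20], "rotation": [0, 0, 0]},
  {"gripper": 10, "travel": [0, 0, 0], "rotation": [0, 0, 0]},
  {"gripper": 10, "travel": [0, 0, 0], "rotation": [0, 0, 0]},
  {"gripper": 10, "travel": [0, 0, 0], "rotation": [0, 0, 0]},
  {"gripper": 10, "travel": [0, 0, 0], "rotation": [0, 0, 0]},
])

```text
t: 49.38
tcp_pos: [0.6158, -0.3132, 0.1045]
tool_rot: [0.075, 0.997, 0.001, -0.002]
force: [0.5, 0.4, -2.7]
finger_gap: 0.265
```

Run:
```python
from h import *
st(); plan((.4341,-.3069,.108),(.4341,-.3069,.0547),step=26)
```

```text
t 49.38 tcp [ 0.6158 -0.3132  0.1045] yaw -8.6 zx [-0.004  0.003] F [ 0.5  0.4 -2.7] gap 22.7
-> [ 0.4341 -0.3069  0.108 ] total [180.6 -20.9  -3.5] rows 7 each [25.8 -3.  -0.5]
-> [ 0.4341 -0.3069  0.0547] total [ 0.   0.  53.3] rows 3 each [ 0.   0.  17.8]
```

Emit:
send_rows([
  {"gripper": 10, "travel": [26, -2.9, 0], "rotation": [0, 0, 0]},
  {"gripper": 10, "travel": [26, -2.9, 0], "rotation": [0, 0, 0]},
  {"gripper": 10, "travel": [26, -2.9, 0], "rotation": [0, 0, 0]},
  {"gripper": 10, "travel": [26, -2.9, 0], "rotation": [0, 0, 0]},
  {"gripper": 10, "travel": [26, -2.9, 0], "rotation": [0, 0, 0]},
  {"gripper": 10, "travel": [26, -2.9, 0], "rotation": [0, 0, 0]},
  {"gripper": 10, "travel": [26, -2.9, 0], "rotation": [0, 0, 0]},
  {"gripper": 10, "travel": [0, 0, 0], "rotation": [0, 0, 0]},
  {"gripper": 10, "travel": [0, 0, 20], "rotation": [0, 0, 0]},
  {"gripper": 10, "travel": [0, 0, 15], "rotation": [0, 0, 0]},
  {"gripper": 10, "travel": [0, 0, 8], "rotation": [0, 0, 0]},
  {"gripper": 10, "travel": [0, 0, 0], "rotation": [0, 0, 0]},
])

```text
t: 50.38
tcp_pos: [0.4333, -0.3059, 0.0612]
tool_rot: [0.075, 0.997, 0.002, -0.002]
force: [0.1, 0.8, -2.0]
finger_gap: 0.267
```

Emit:
send_rows([
  {"gripper": 10, "travel": [0, 0, 0], "rotation": [0, 0, 0]},
  {"gripper": 10, "travel": [0, 0, 0], "rotation": [0, 0, 0]},
  {"gripper": 10, "travel": [0, 0, 4], "rotation": [0, 0, 0]},
  {"gripper": 10, "travel": [0, 0, 3], "rotation": [0, 0, 0]},
  {"gripper": 10, "travel": [0, 0, 2], "rotation": [0, 0, 0]},
  {"gripper": 10, "travel": [0, 0, 0], "rotation": [0, 0, 0]},
  {"gripper": 10, "travel": [0, 0, 0], "rotation": [0, 0, 0]},
  {"gripper": 10, "travel": [0, 0, 0], "rotation": [0, 0, 0]},
])

```text
t: 51.05
tcp_pos: [0.4346, -0.3073, 0.0557]
tool_rot: [0.075, 0.997, -0.0, 0.0]
force: [-1.1, 0.8, 5.5]
finger_gap: 0.267
```

Run:
```python
from h import *
st(); plan((.4341,-.3069,.0547))
```

```text
t 51.05 tcp [ 0.4346 -0.3073  0.0557] yaw -8.58 zx [ 0.001 -0.001] F [-1.1  0.8  5.5] gap 22.8
-> [ 0.4341 -0.3069  0.0547] total [0.6 0.3 1. ] rows 1 each [0.6 0.3 1. ]
```

Seated with light contact (5.5 N) at the right height. Release and retreat.

Emit:
send_rows([
  {"gripper": 85, "travel": [0, 0, 0], "rotation": [0, 0, 0]},
  {"gripper": 85, "travel": [0, 0, 0], "rotation": [0, 0, 0]},
  {"gripper": 85, "travel": [0, 0, 0], "rotation": [0, 0, 0]},
  {"gripper": 85, "travel": [0, 0, 0], "rotation": [0, 0, 0]},
  {"gripper": 85, "travel": [0, 0, -15], "rotation": [0, 0, 0]},
  {"gripper": 85, "travel": [0, 0, -35], "rotation": [0, 0, 0]},
  {"gripper": 85, "travel": [0, 0, -40], "rotation": [0, 0, 0]},
  {"gripper": 85, "travel": [0, 0, -40], "rotation": [0, 0, 0]},
  {"gripper": 85, "travel": [0, 0, -40], "rotation": [0, 0, 0]},
  {"gripper": 85, "travel": [0, 0, 0], "rotation": [0, 0, 0]},
  {"gripper": 85, "travel": [0, 0, 0], "rotation": [0, 0, 0]},
  {"gripper": 85, "travel": [0, 0, 0], "rotation": [0, 0, 0]},
])

```text
t: 52.05
tcp_pos: [0.4339, -0.3067, 0.2243]
tool_rot: [0.075, 0.997, 0.0, -0.0]
force: [-0.5, 1.4, -0.7]
finger_gap: 0.994
```

Run:
```python
from h import *
st(); im,c=save('wrist','w21'); g=cv2.GaussianBlur(cv2.cvtColor(im,cv2.COLOR_RGB2GRAY),(0,0),1)
C=cv2.HoughCircles(g,cv2.HOUGH_GRADIENT,1,20,param1=80,param2=18,minRadius=42,maxRadius=58)
for a,b,r in ([] if C is None else C[0][:3]): print((a,b,r),world(c,a,b,.048).round(4))
g0,c0=load('w1'); g0=cv2.GaussianBlur(cv2.cvtColor(np.ascontiguousarray(g0),cv2.COLOR_RGB2GRAY),(0,0),1)
C=cv2.HoughCircles(g0,cv2.HOUGH_GRADIENT,1,20,param1=80,param2=18,minRadius=42,maxRadius=58)
for a,b,r in C[0][:2]: print('start',(a,b,r),world(c0,a,b,.048).round(4))
so,cs=load('scene0'); sc,_=save('scene','s8')
def tm(P,h,w):
    x,y=pix(cs,P).astype(int); r=cv2.matchTemplate(sc[y-h-8:y+h+8,x-w-8:x+w+8],so[y-h:y+h,x-w:x+w],cv2.TM_CCOEFF_NORMED); m=cv2.minMaxLoc(r); print(P,'score',round(m[1],2),'shift',m[3][0]-8,m[3][1]-8)
tm((.432,-.306,.05),25,30); tm((.42,.312,.08),32,22)
a,ct=save('top','top9'); u,v=pix(ct,(.5569,-.1277,.022)).astype(int); print('pocket',a[v-2:v+3,u-2:u+3].mean())
```

```text
t 52.05 tcp [ 0.4339 -0.3067  0.2243] yaw -8.59 zx [-0.  0.] F [-0.5  1.4 -0.7] gap 84.9
(np.float32(258.5), np.float32(170.5), np.float32(50.1)) [ 0.4294 -0.3086]
(np.float32(151.5), np.float32(213.5), np.float32(44.1)) [ 0.4626 -0.4449]
(np.float32(273.5), np.float32(275.5), np.float32(45.5)) [ 0.5704 -0.3104]
start (np.float32(257.5), np.float32(168.5), np.float32(49.3)) [ 0.4289 -0.3055]
start (np.float32(151.5), np.float32(216.5), np.float32(46.2)) [ 0.4675 -0.4452]
(0.432, -0.306, 0.05) score 0.96 shift -1 0
(0.42, 0.312, 0.08) score 0.96 shift 0 0
pocket 149.05333333333334
```

```bash
python3 -c "
from station import manip; print(manip.sign_off())"
```

```text
the job is handed in; nothing more can be done
None
```

The job was handed in at about 52 s of the 210 s allowed. No verdict came back, so what follows is from my own checks.

**What was done**
- I laid the lid on the cork mat.
- With the tongs I moved all four cylinders into the jar.
- I pushed the ball between the tongs' jaws into the pocket.
- I stood the tongs back in their holder and put the lid back on the jar.

**Checks at the end**
- **Lid:** at contact the height works out to 37.9 mm, against 38 mm when seated. The last wrist picture puts it about 3 mm from where it started, and the allowance is 10 mm.
- **Tongs:** they match the first scene picture with 0 px shift.
- **Ball:** the last picture I viewed, taken before the tongs and lid went back, shows it sunk in the pocket. The pocket's brightness was the same at the end.
- **Cylinders:** that same picture shows all four in the jar. One had shifted to about 36 mm from the jar's axis, which is still inside the 50 mm limit.

**Disagreements and gaps**
- **Camera offset:** the wrist camera placed the lid and jar 3 to 5 mm nearer the robot than the top camera did. I set the lid back by reversing its own move instead of using either figure.
- **Not measured:** the final lid and tongs checks were numeric only because my 16 picture views were used up. I did not measure the bystanders at the end, but I planned no move near them.

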